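# Shut down the cheese grater and save the leftover piece

### The job

Close down the cheese grater for the evening: first snap its big rocker switch over to off, then throw the press arm up and back past its top point until it rests there by itself, take the leftover block of cheese out of the mouth and set it down flat on the bottom of the steel pan beside the wedge that is already there, without dropping it from a height. Finally swing the press arm over again so that it lies fully down on the empty mouth, with the switch still off. Leave the pan with its wedge, the board with its small round cheese, the wine bottle and the jar where they stand.

Things in the scene. Friction and masses are not known exactly. Their poses are not given: they have to be found in the camera images.
- grater: electric hard-cheese grater of steel and cast aluminium, fixed, 270 x 290 mm, 182 mm tall without its arm, turned up to 0.4 rad. Origin: centre of its underside; x to its back, y to its motor side, z up: (x, y, z) below are mm in this frame. Motor housing at y 6 to 134, top at z 182; in front it slopes down at 30 degrees from (-35, *, 182) to (-125, *, 130): the switch panel.
- mouth (a point): centre of the grater's open mouth at rim height, at (-30, -68, 170); inside 74 (x) by 110 (y) mm, walls 8 mm thick, floor (the top of the drum) at z 130. Behind it stand two hinge cheeks, up to z 196.
- switch (a joint): big grey rocker switch, 64 x 42 mm, in the sloping panel, rocking about a line along y through (-84, 70, 163). 0 = on (start: front, lower half stands out, rear half in), 0.40 rad = off (front half in). A snap spring drives it from its middle (0.20) to either end; pressing the middle of the front half takes about 7 N until it snaps.
- switch_front (a point): centre of the top face of the rocker switch's front half, 22 mm in front of the rocking axis; this half is 32 x 42 mm. It goes down about 9 mm from on to off. z points out of the face.
- press_arm (a joint): press arm: flat aluminium bar with a steel press plate under it and a black cross grip at its end; turns about a line along y through (70, -68, 185). 0 = down on the empty mouth, grip in front; grows as the grip goes up and back; 1.57 = top point; 2.0 = back on its stop. Starts lying on the cheese at about 0.4. No spring: its 0.42 kg drop it to whichever side of the top point it is; about 2.5 N at the grip lifts it.
- grip (a point): middle of the press arm's cross grip: a round bar 26 mm in diameter, 136 mm long along the grater's y. At joint value q it is at (70 - 160 cos q, -68, 185 + 160 sin q). The arm's bar, 22 mm wide, joins it at the middle: 55 mm of round bar is free on each side. Its axes turn with the arm.
- heel: leftover block of hard cheese, 44 (x) by 90 (y) by 70 (z) mm, 0.2 to 0.4 kg, pale yellow with a brown rind on one end (+y). Origin: centre of its underside. At the start it stands in the grater's mouth with its upper 30 mm above the rim, long side along the grater's y, the press plate lying on it.
- heel_center (a point): middle of the block of cheese, 35 mm above its origin.
- pan: shallow stainless steel pan, loose, 265 (x) by 162 (y) by 25 (z) mm; inside 244 x 141 mm, bottom 3 mm thick. Origin: centre of its underside; x along its length. It stands to the left or the right of the grater. The wedge stands in its -x half; the +x half is empty.
- wedge: wedge of pale cheese in the pan, 110 mm long (y), 66 mm wide at its rind end (-y), 12 mm at its point, 55 mm tall. Origin: middle of its underside. Leave it alone.
- board: wooden serving board, 240 x 160 x 18 mm, on the other side of the grater. Origin: centre of its underside. Leave it alone.
- truckle: small whole round cheese on the board, 108 mm in diameter, 65 mm tall. Origin: centre of its underside. Leave it alone.
- wine: wine bottle, standing, 74 mm in diameter, 300 mm tall. Origin: centre of its underside. Leave it alone.
- jar: glass jar with a steel lid, standing, 80 mm in diameter, 110 mm tall. Origin: centre of its underside. Leave it alone.
Things that resemble listed ones, but are neither listed nor needed, are in the scene too. Leave any orange or purple look-alike of the heel alone.

How it is judged:
By the outcome, as a careful person would: the job done as asked, in the order asked, and still so for the second after the job is handed in, with the robot touching nothing.
It also fails if it takes over 72 s, if anything falls off the work surface, if the arm or the gripper's body presses on something with over 40 N, if the wrist force passes 120 N, or if a joint passes its speed limit or range.

### The arm

A 7-joint arm with a two-finger parallel gripper is mounted at the origin on the work surface. World frame = base frame: x ahead of the robot, y to its left, z up, the work surface at z = 0. Lengths are in m, angles in degrees, forces in N, time in s.
With the tool pointing down it reaches from about 0.35 to 0.9 m from the base axis. Payload 7.2 kg.
Tool frame: the origin (TCP) lies between the finger pads; the fingertips stand 17 mm ahead of it and the grasp point (between the pads) lies 2 mm behind it; z points along the fingers, x is the direction in which the jaws open and shut, and the axes are right-handed (so a half turn about z gives the same grasp; the last joint's range is limited). The gripper opens to 85 mm and grips with 20 to 120 N. Pads are 22 mm wide; open, the fingers measure 114 mm over their backs; the gripper's body (76 mm by 85 mm) begins 54 mm behind the grasp point. The pads swing forward as they close: fully open they stand 13 mm farther back than shut.
Start: joints at [-73.178, 23.554, -0.728, 91.456, 0.321, 64.991, -4.71], TCP at [0.221, 0.585, 0.213] pointing down, gripper open.
Joint ranges: [-169.25, 169.25], [-16.82, 113.86], [-84.01, 82.57], [7.8, 145.47], [-59.2, 239.2], [7.22, 106.19], [-163.78, 163.78]. Speed limits (degrees/s): [136.94, 136.94, 172.46, 172.46, 180, 180, 180].

### API

Orientations are given as a 3x3 rotation matrix whose columns are the frame's x, y, z axes.
In Python, from station import robot, viewer gives the robot as it stands.
- The arm moves only by the tool carry_out, never from a script. Its argument "motion" is a list that holds one entry, the list of rows, each a list of 6 numbers: the shift along the world's x, y, z in units of 25 mm (1.0 is 25 mm), then the turn, a rotation vector about the world's x, y, z in units of 10 degrees (1.0 is 10 degrees). A call has 1 to 12 rows; each row is the pose to reach, as a shift and turn from the pose measured when the call began; what a row does not reach only later rows make up. A row lasts 1/8 s, in which the tool goes at most 62.5 mm and 10.7 degrees, less where a joint would pass 70% of its speed; a pose out of reach is approached as far as the arm can. A call with a gripper value outside its range is refused whole. "fingers" is the finger opening in mm, from 0 to 85.4, set as the call begins (left out, the last holds). The fingers move at their own pace and stop on an object; the grip force is fixed at half the most. Time passes only in rows, so rows that repeat a pose let the fingers close. It gives the time, the measured TCP pose, the force and the opening at its end, in the units of the state.
- robot.get_obs(): the state, without advancing time (a new reading comes with each control period).
- viewer.snapshot(name): name is "side" or "top"; returns a dict with "color" (384x512x3 uint8, red, green, blue), "fx", "fy", "cx", "cy" (pixels), "R" (3x3) and "t" (3): a world point X has camera coordinates R X + t. Camera axes: x right, y down, z forward; pixel columns grow to the right and rows downward; lengths in m; the calibration is good to about 2 mm. A picture is of the moment at which its call begins. There is no depth.
- robot.close_job(): hands the job in, once; it reports no verdict.
The state is a dict: "clock": time; "joint_pos": joint angles; "qvel": joint speeds; "joint_efforts": joint torques, N m; "position": TCP position; "orientation": TCP orientation; "contact_force": force on the tool from outside, world axes, zero at the start; "wrist_torque": the same for the moment, N m; "width": finger opening in m.
Only numpy, scipy, OpenCV 4.12 (cv2) and the standard library are available. Lean on these libraries where they do the work, as an engineer would, in place of code of your own. Each camera call takes 0.05 s, during which the arm holds its last target.

## Working session

There is one attempt and no reset: what is moved stays moved. The work goes in short steps, Python scripts to look and compute and a tool call to move; the robot and the scene stay as the last step left them, time stands still between calls to the robot, and variables do not carry over. Pictures are saved under pics/ and viewed, and the job is handed in when it is done.

Besides the shell and the picture viewer there is one more tool, called in YAML: its name, and indented under it one key for each argument. carry_out: Moves the arm, as the interface text tells. Its arguments: {"type":"object","properties":{"motion":{"type":"array","items":{"type":"array","items":{"type":"array","items":{"type":"number"}}}},"fingers":{"type":"number"}},"required":["motion"]}

```bash
mkdir -p pics; ls
python3 - <<'E'
from station import robot, viewer
import cv2,numpy as np
o=robot.get_obs()
for k,v in o.items(): print(k,np.round(v,3).tolist())
for n in("side","top"):
    s=viewer.snapshot(n)
    cv2.imwrite(f"pics/{n}0.png",s["color"][:,:,::-1])
    print(n,s["fx"],s["fy"],s["cx"],s["cy"],np.round(s["R"],4).tolist(),np.round(s["t"],4).tolist())
E
```

```text
pics
clock 0.0
joint_pos [-73.179, 23.6, -0.73, 91.503, 0.321, 64.989, -4.71]
qvel [0.043, 0.059, -0.034, 0.03, -0.059, 0.064, 0.025]
joint_efforts [-0.001, -60.064, 0.681, -29.94, 0.014, 0.011, -0.0]
position [0.221, 0.584, 0.212]
orientation [[0.354, 0.935, -0.0], [0.935, -0.354, -0.002], [-0.002, 0.0, -1.0]]
contact_force [-0.045, 0.108, 0.382]
wrist_torque [-0.011, -0.025, 0.014]
width 0.085
side 365.432629697055 365.432629697055 253.73548313808843 198.42076458162896 [[0.9085, -0.4178, 0.0108], [-0.2063, -0.4706, -0.8579], [0.3635, 0.7772, -0.5137]] [-0.5416, 0.2516, 1.0059]
top 427.302976130612 427.302976130612 259.1780323282923 189.32189090283813 [[0.026, -0.9995, -0.0179], [-0.9875, -0.0229, -0.156], [0.1555, 0.0217, -0.9876]] [-0.0107, 0.5966, 1.3007]
```

View pics/side0.png

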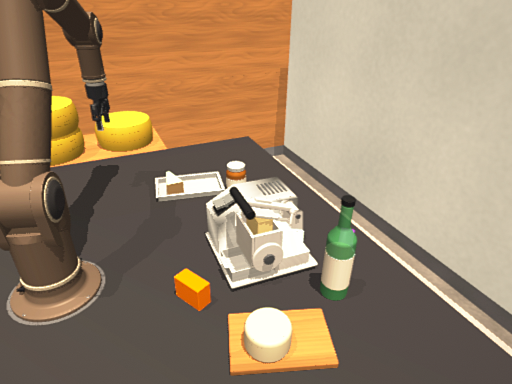

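View pics/top0.png

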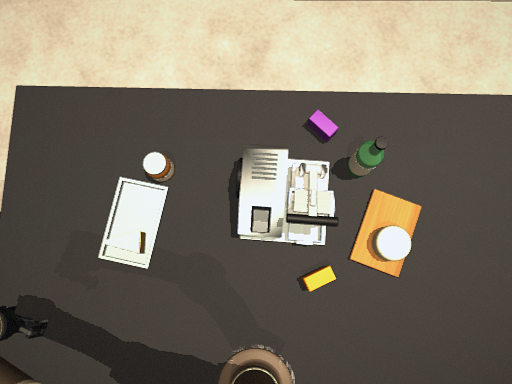

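The top view shows the grater at about (285,197) with its motor on the left, the pan at (133,222) and the board at (385,233). The orange decoy is at (320,279) and the purple one at (323,124). I'll enlarge it to measure.

```bash
cat > h.py <<'E'
import cv2,numpy as np
from station import robot,viewer
def shot(n,f=None):
    s=viewer.snapshot(n)
    if f: cv2.imwrite("pics/"+f,s["color"][:,:,::-1])
    return s
def ray(s,u,v,z):
    R=np.array(s["R"]);t=np.array(s["t"])
    c=-R.T@t; d=R.T@np.array([(u-s["cx"])/s["fx"],(v-s["cy"])/s["fy"],1])
    return c+d*(z-c[2])/d[2]
def proj(s,X):
    p=np.array(s["R"])@np.array(X)+np.array(s["t"]); return np.array([s["fx"]*p[0]/p[2]+s["cx"],s["fy"]*p[1]/p[2]+s["cy"]])
def crop(s,u0,v0,u1,v1,k,f):
    cv2.imwrite("pics/"+f,cv2.resize(s["color"][v0:v1,u0:u1,::-1],None,fx=k,fy=k,interpolation=cv2.INTER_CUBIC))
E
python3 - <<'E'
from h import *
s=shot("top"); crop(s,225,135,350,255,6,"ct0.png"); crop(s,85,140,185,280,4,"cp0.png")
s=shot("side"); crop(s,190,165,330,290,5,"cs0.png")
E
```

```text
(no output)
```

View pics/ct0.png

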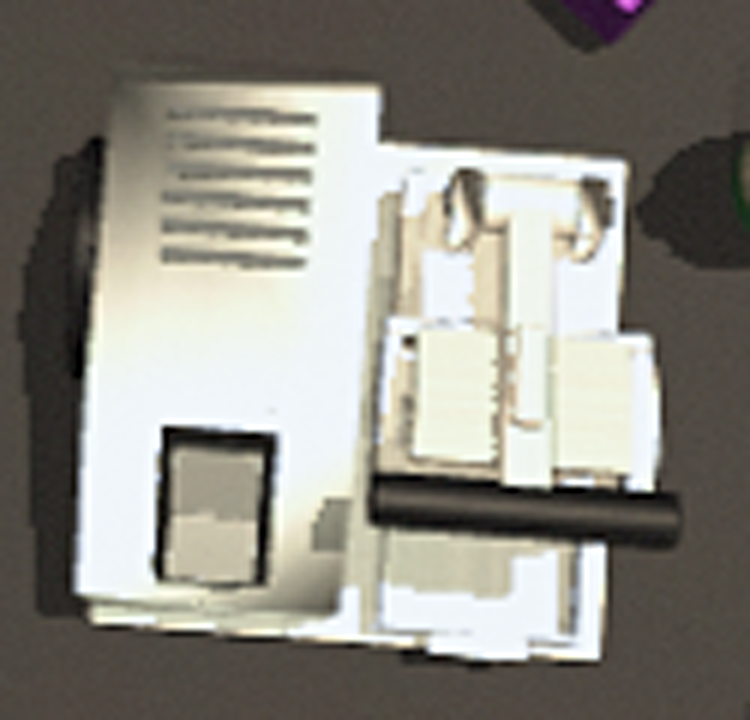

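View pics/cs0.png

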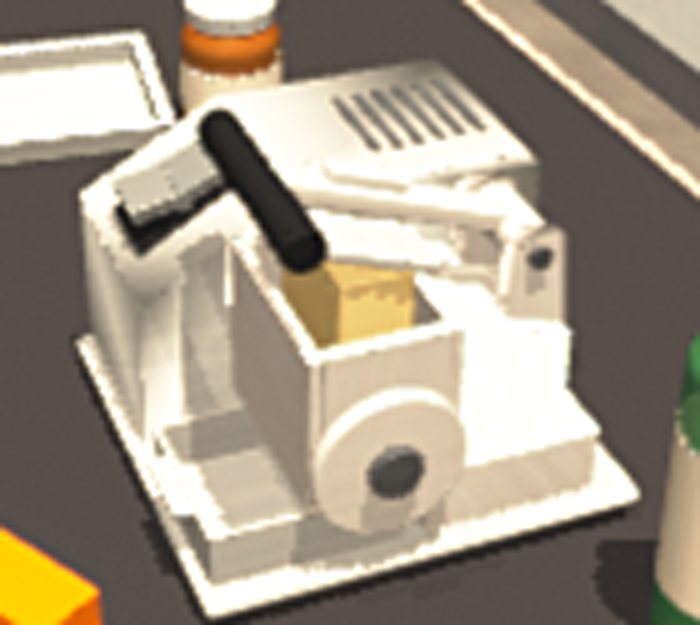

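View pics/cp0.png

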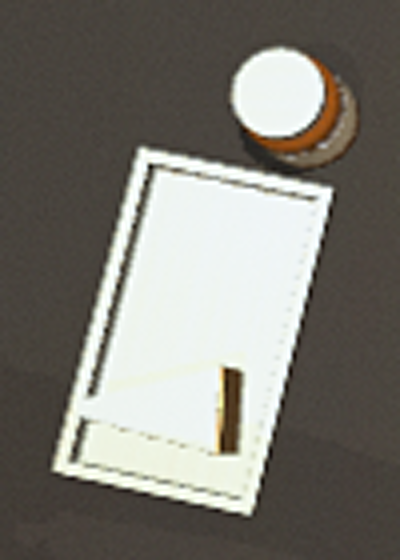

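Run:
```python
from h import *
T=shot("top");S=shot("side")
def blk(s,u0,v0,u1,v1,th=70):
    m=(s["color"][v0:v1,u0:u1].max(2)<th).astype(np.uint8)
    n,l,st,c=cv2.connectedComponentsWithStats(m)
    i=1+st[1:,4].argmax(); pts=np.argwhere(l==i)[:,::-1].astype(np.float32)+[u0,v0]
    r=cv2.minAreaRect(pts.astype(np.float32)); return r,st[i,4]
a=blk(T,284,210,342,230,75);b=blk(S,228,184,257,222,75);print(a,b)
# two-view triangulation of centre
def tri(p,q):
    A=[];
    for s,(u,v) in((T,p),(S,q)):
        P=np.hstack([np.array(s["R"]),np.array(s["t"])[:,None]])
        x=(u-s["cx"])/s["fx"];y=(v-s["cy"])/s["fy"]
        A+=[x*P[2]-P[0],y*P[2]-P[1]]
    w=np.linalg.svd(np.array(A))[2][-1];return w[:3]/w[3]
print("grip",tri(a[0],b[0]))
for n,(x,y),z in[("swaxis",(212,515),.163),("houseBL",(110,85),.182),("houseBR",(380,90),.182),("houseFR y6 x-35",(362,440),.182),("gripL",(372,500),.247),("gripR",(680,522),.247),("plateBR",(628,158),.012),("plateFR",(600,660),.012),("baseFL",(90,622),.012)]:
    print(n,np.round(ray(T,225+x/6-.4,135+y/6-.4,z),4))
for n,(x,y) in[("panTL",(138,147)),("TR",(333,187)),("BR",(252,515)),("BL",(53,470))]:
    print(n,np.round(ray(T,85+x/4-.4,140+y/4-.4,.025),4))
# side: switch axis center at cs0 (175,180)?
print(tri((260.0,220.5),(190+172/5,165+178/5)))
```

```text
(((312.0003967285156, 221.48570251464844), (52.17870330810547, 14.222766876220703), 1.6365771293640137), np.int32(379)) (((238.159423828125, 205.55462646484375), (36.587188720703125, 17.89641571044922), 52.594642639160156), np.int32(323))Traceback (most recent call last):
  File "<stdin>", line 17, in <module>
  File "<stdin>", line 12, in tri
ValueError: too many values to unpack (expected 2)
```

```bash
cat >> h.py <<'E'
def tri(T,p,S,q):
    A=[]
    for s,(u,v) in((T,p),(S,q)):
        P=np.hstack([np.array(s["R"]),np.array(s["t"])[:,None]])
        x=(u-s["cx"])/s["fx"];y=(v-s["cy"])/s["fy"]
        A+=[x*P[2]-P[0],y*P[2]-P[1]]
    w=np.linalg.svd(np.array(A))[2][-1];return w[:3]/w[3]
E
python3 - <<'E'
from h import *
T=shot("top");S=shot("side")
def blk(s,u0,v0,u1,v1,th):
    m=(s["color"][v0:v1,u0:u1].max(2)<th).astype(np.uint8)
    n,l,st,c=cv2.connectedComponentsWithStats(m)
    i=1+st[1:,4].argmax(); pts=np.argwhere(l==i)[:,::-1].astype(np.float32)+[u0,v0]
    return cv2.minAreaRect(pts.astype(np.float32))
for th in(45,60,80,100): print(th,blk(T,286,212,340,229,th),blk(S,228,184,257,222,th))
print("grip",tri(T,(312.3,220.4),S,(242.4,203)))
for n,(x,y),z in[("swaxis",(212,515),.163),("houseBL",(110,85),.182),("houseBR",(380,90),.182),("gripL",(372,500),.247),("gripR",(680,522),.247),("plateBR",(628,158),.012),("plateFR",(600,660),.012),("baseFL",(90,622),.012)]:
    print(n,np.round(ray(T,225+x/6-.4,135+y/6-.4,z),4))
for n,(x,y) in[("panTL",(138,147)),("TR",(333,187)),("BR",(252,515)),("BL",(53,470))]:
    print(n,np.round(ray(T,85+x/4-.4,140+y/4-.4,.025),4))
print("sw",tri(T,(260.0,220.5),S,(190+172/5,165+178/5)))
E
```

```text
45 ((311.9078063964844, 222.65260314941406), (50.239498138427734, 3.30942702293396), 4.573921203613281) ((241.58670043945312, 202.9364013671875), (35.42805862426758, 8.33285140991211), 53.74616622924805)
60 ((312.45989990234375, 219.94337463378906), (51.23023986816406, 11.079060554504395), 1.5911402702331543) ((238.12147521972656, 205.65457153320312), (36.56380081176758, 17.579830169677734), 51.8427734375)
80 ((312.4468688964844, 220.39901733398438), (15.833436965942383, 52.866539001464844), 88.83085632324219) ((238.159423828125, 205.55462646484375), (36.587188720703125, 17.89641571044922), 52.594642639160156)
100 ((312.5, 220.0), (16.0, 53.0), 90.0) ((238.3613739013672, 205.6648712158203), (37.38154602050781, 18.083322525024414), 52.594642639160156)
grip [ 0.48974407 -0.14504908  0.24063036]
swaxis [ 0.4889 -0.0031  0.163 ]
houseBL [0.6924 0.0508 0.182 ]
houseBR [ 0.6927 -0.0786  0.182 ]
gripL [ 0.4902 -0.0751  0.247 ]
gripR [ 0.4838 -0.2105  0.247 ]
plateBR [ 0.7011 -0.2214  0.012 ]
plateFR [ 0.43   -0.2068  0.012 ]
baseFL [0.4432 0.0629 0.012 ]
panTL [0.6321 0.4593 0.025 ]
TR [0.603  0.2988 0.025 ]
BR [0.3418 0.3469 0.025 ]
BL [0.3725 0.5065 0.025 ]
sw [ 0.49152156 -0.00446201  0.16947903]
```

```bash
cat >> h.py <<'E'
YAW=-0.05;O=np.array([.5695,-.078,0])
def G(x,y,z,O=O,yaw=YAW):
    c,s=np.cos(yaw),np.sin(yaw); return O+np.array([c*x-s*y,s*x+c*y,z])/1000
E
python3 - <<'E'
from h import *
for n,b,k in(("top",(225,135,350,255),6),("side",(190,165,330,290),5)):
    s=shot(n);im=cv2.resize(s["color"][b[1]:b[3],b[0]:b[2],::-1],None,fx=k,fy=k)
    q=.4
    L=[[(70-160*np.cos(q),-136,185+160*np.sin(q)),(70-160*np.cos(q),0,185+160*np.sin(q))],
     [(-35,6,182),(-35,134,182),(-125,134,130),(-125,6,130),(-35,6,182)],
     [(-67-8,-131,170),(15,-131,170),(15,-5,170),(-75,-5,170),(-75,-131,170)],
     [(-84,49,163),(-84,91,163)],[(-135,-135,8),(135,-135,8),(135,135,8),(-135,135,8),(-135,-135,8)]]
    for l in L:
        p=np.array([(proj(s,G(*x))+.5-b[:2])*k for x in l]).astype(int)
        cv2.polylines(im,[p],False,(0,0,255),1)
    cv2.imwrite(f"pics/ov_{n}.png",im)
E
```

```text
(no output)
```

View pics/ov_top.png

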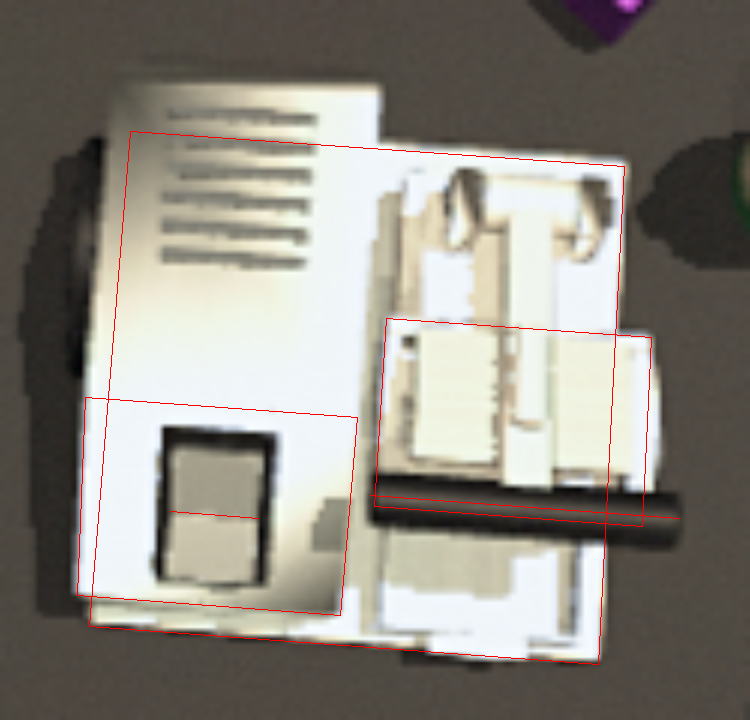

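View pics/ov_side.png

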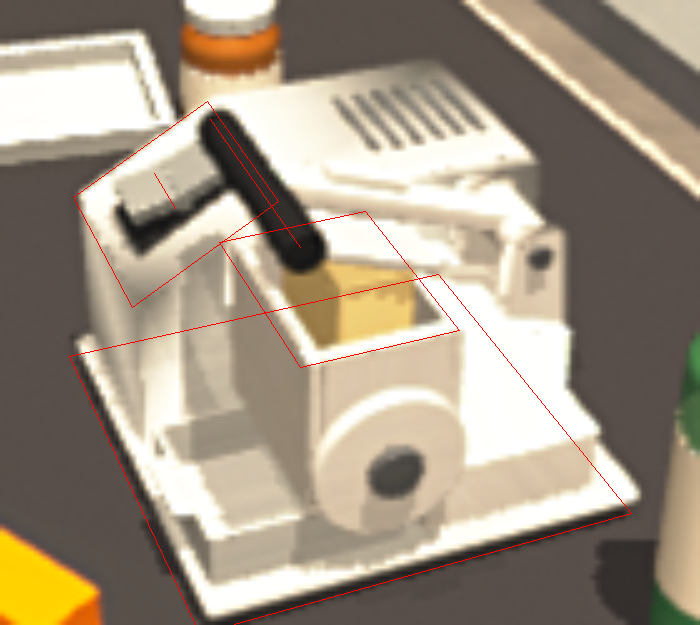

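```bash
cat >> h.py <<'E'
from scipy.spatial.transform import Rotation as Ro
O[:]=[.5705,-.0785,0]
def tool(tilt,yaw=YAW):
    # tool x along grater x, z down; tilt>0 : fingers point ahead
    z=Ro.from_euler('z',yaw); base=np.array([[1,0,0],[0,-1,0],[0,0,-1.]])
    return (z*Ro.from_euler('y',-tilt,degrees=True)).as_matrix()@base
def delta(P,R,flip=False):
    o=robot.get_obs(); R0=np.array(o["orientation"]); best=None
    R=R.copy()
    rv=Ro.from_matrix(R@R0.T).as_rotvec(degrees=True)/10
    d=(np.array(P)-np.array(o["position"]))/.025
    print("shift",np.round(d,2),"rot",np.round(rv,2),"clock",o["clock"])
def st():
    o=robot.get_obs()
    for k in("clock","position","contact_force","joint_pos","width"): print(k,np.round(o[k],4).tolist())
    print(np.round(o["orientation"],3).tolist())
E
python3 - <<'E'
from h import *
print(G(-129.2,70,187.6))
delta(G(-129.2,70,187.6),tool(38))
E
```

```text
[ 0.44496001 -0.00213017  0.1876    ]
shift [  8.95 -23.47  -1.02] rot [ 2.22 -3.39 -6.93] clock 0.5
```

carry_out:
  motion:
    - [[0.3, -1.0, 2.0, 0, 0, -0.3], [1.0, -3.0, 4.0, 0.2, -0.3, -1.0], [1.8, -5.0, 5.0, 0.4, -0.6, -1.7], [2.6, -7.3, 5.0, 0.6, -1.0, -2.4], [3.5, -9.6, 5.0, 0.9, -1.4, -3.1], [4.4, -12.0, 5.0, 1.1, -1.7, -3.8], [5.3, -14.3, 5.0, 1.3, -2.1, -4.5], [6.2, -16.6, 5.0, 1.6, -2.4, -5.1], [7.2, -19.0, 5.0, 1.8, -2.8, -5.7], [8.0, -21.2, 4.5, 2.0, -3.1, -6.3], [8.8, -23.2, 3.5, 2.2, -3.4, -6.9], [8.95, -23.5, 2.0, 2.2, -3.4, -6.9]]
  fingers: 0

```text
clock: 2.0
position: [0.4522, 0.0513, 0.2802]
orientation: [[0.803, -0.018, 0.595], [-0.008, -1.0, -0.02], [0.595, 0.011, -0.803]]
contact_force: [-0.4, 0.1, -0.2]
width: -0.0002
```

Run:
```python
from h import *
st();delta(G(-129.2,70,187.6),tool(38))
s=shot("side"); crop(s,170,110,330,280,3,"cs1.png")
s=shot("top"); crop(s,205,135,350,280,4,"ct1.png")
```

```text
clock 2.0
position [0.4522, 0.0513, 0.2802]
contact_force [-0.3911, 0.1105, -0.1689]
joint_pos [-8.8177, -16.815, -12.7787, 135.5398, 22.03, 28.8096, -39.3667]
width -0.0002
[[0.803, -0.018, 0.595], [-0.008, -1.0, -0.02], [0.595, 0.011, -0.803]]
shift [-0.29 -2.14 -3.7 ] rot [ 0.06 -0.15 -0.18] clock 2.0
```

View pics/cs1.png

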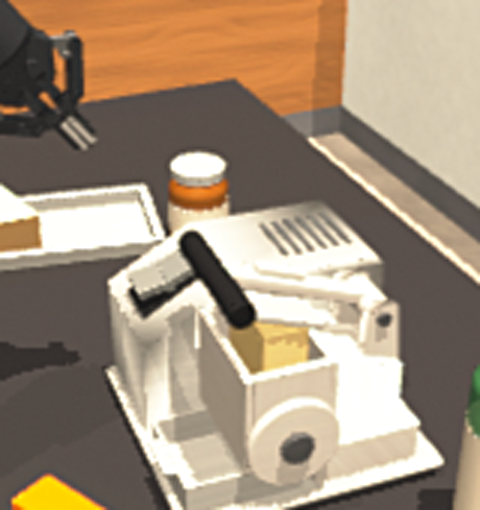

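View pics/ct1.png

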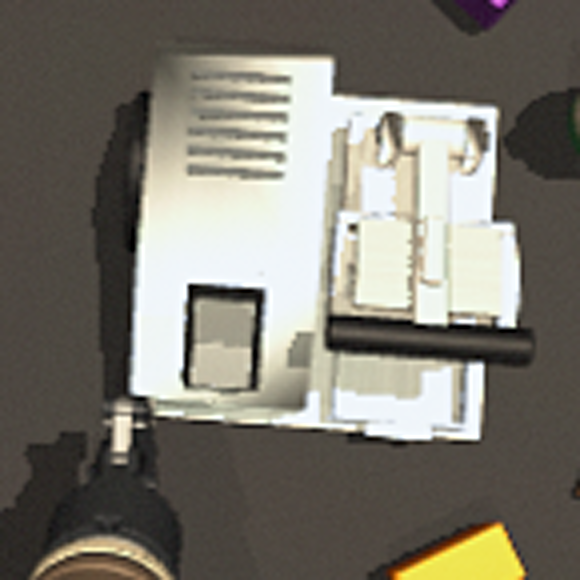

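Run:
```python
from h import *
delta(G(-125.5,70,185),tool(20))
delta(G(-113,70,163.3),tool(20))
```

```text
shift [-0.08 -1.91 -3.71] rot [ 0.14  1.62 -0.13] clock 2.1
shift [ 0.42 -1.94 -4.58] rot [ 0.14  1.62 -0.13] clock 2.1
```

carry_out:
  motion:
    - [[-0.1, -1.0, -0.5, 0.1, 0.8, -0.1], [-0.1, -1.9, -1.5, 0.1, 1.6, -0.1], [-0.1, -1.9, -3.0, 0.1, 1.6, -0.1], [-0.1, -1.9, -3.7, 0.1, 1.6, -0.1], [-0.1, -1.9, -3.7, 0.1, 1.6, -0.1]]

```text
clock: 2.72
position: [0.4475, -0.0011, 0.1845]
orientation: [[0.939, -0.043, 0.343], [-0.038, -0.999, -0.021], [0.343, 0.007, -0.939]]
contact_force: [0.0, -0.3, 0.2]
width: -0.0003
```

Run:
```python
from h import *
st();delta(G(-113,70,163.3),tool(20))
s=shot("side"); crop(s,170,110,330,280,3,"cs2.png")
s=shot("top"); crop(s,205,135,350,280,4,"ct2.png")
```

```text
clock 2.725
position [0.4475, -0.0011, 0.1845]
contact_force [0.0426, -0.2908, 0.2084]
joint_pos [-14.7423, -3.878, 4.6686, 133.0031, 9.4525, 31.6498, -19.6149]
width -0.0003
[[0.939, -0.043, 0.343], [-0.038, -0.999, -0.021], [0.343, 0.007, -0.939]]
shift [ 0.54 -0.07 -0.85] rot [ 0.04  0.01 -0.04] clock 2.725
```

View pics/cs2.png

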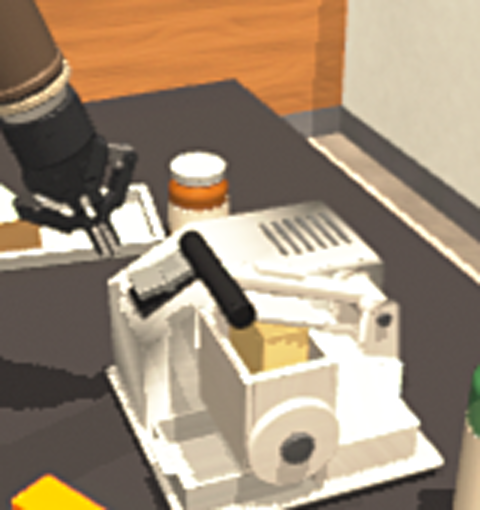

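View pics/ct2.png

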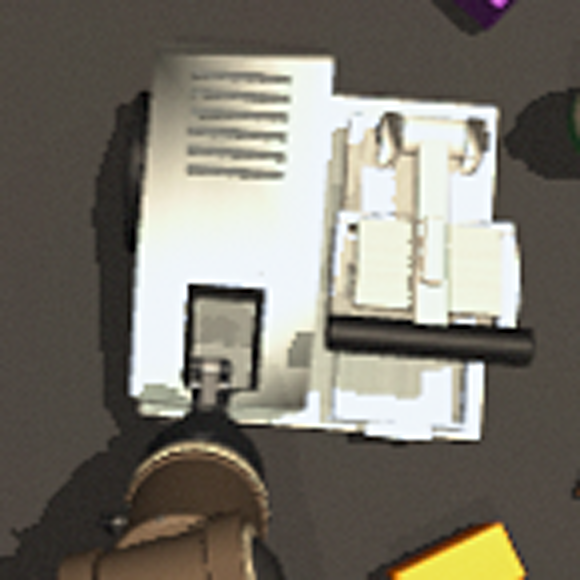

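Run:
```python
from h import *
o=robot.get_obs();R=np.array(o["orientation"]);p=np.array(o["position"])
tip=p+.017*R[:,2];print(tip)
T=shot("top");S=shot("side")
for X in(tip,G(-108,70,149),G(-105,70,156)):print((proj(S,X)-[170,110])*3,(proj(T,X)-[205,135])*4)
print(tri(T,(205+212/4,135+370/4),S,(170+107/3,110+252/3)))
```

```text
[ 0.4546184  -0.00153446  0.17026538]
[123.52796699 277.93563252] [216.07545735 389.39401601]
[136.06241185 294.42334882] [219.34122994 375.0237612 ]
[138.65311882 287.92477814] [219.49872428 370.18558926]
[0.45415353 0.00416043 0.19898117]
```

Run:
```python
from h import *
S=shot("side");crop(S,165,145,255,220,8,"z1.png");st()
```

```text
clock 2.975
position [0.4489, -0.0016, 0.1865]
contact_force [-0.3388, -0.8129, -0.453]
joint_pos [-14.6029, -4.0485, 4.6336, 132.9098, 9.4208, 31.6305, -19.5655]
width -0.0
[[0.937, -0.044, 0.347], [-0.039, -0.999, -0.021], [0.348, 0.006, -0.938]]
```

View pics/z1.png

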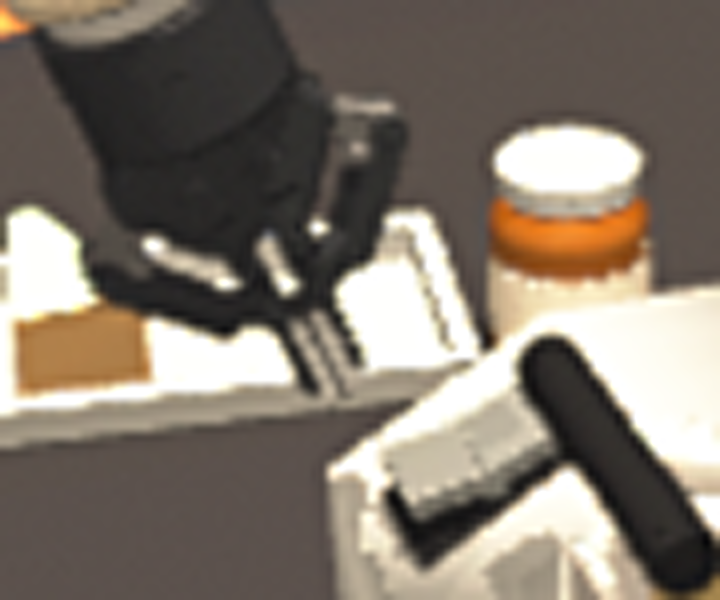

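Run:
```python
from h import *
S=shot("side");T=shot("top");print(proj(S,[.221,.584,.208]),proj(S,[.221,.584,.238]),proj(T,[.221,.584,.208]))
im=cv2.imread("pics/side0.png");cv2.imwrite("pics/z2.png",cv2.resize(im[80:150,60:140],None,fx=7,fy=7,interpolation=cv2.INTER_CUBIC))
im=cv2.imread("pics/top0.png");cv2.imwrite("pics/z3.png",cv2.resize(im[290:350,0:70],None,fx=7,fy=7,interpolation=cv2.INTER_CUBIC))
```

```text
[105.20699376 135.37946546] [103.67558746 128.06064314] [ 37.57112022 313.72576348]
```

View pics/z2.png

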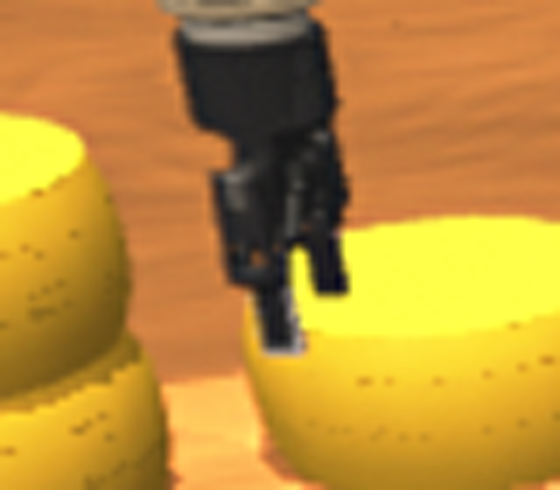

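View pics/z3.png

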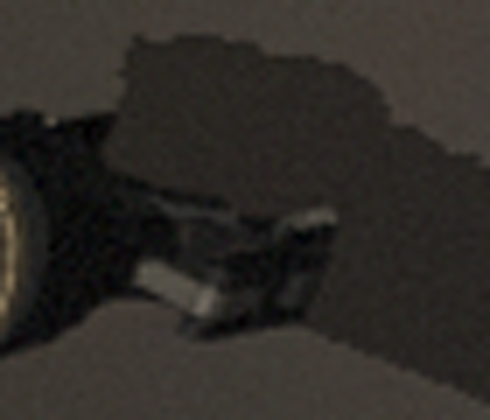

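carry_out:
  motion:
    - [[0.1, 0, -0.2, 0, 0, 0], [0.25, 0, -0.45, 0, 0, 0], [0.25, 0, -0.45, 0, 0, 0]]

```text
clock: 3.45
position: [0.4547, -0.002, 0.1742]
orientation: [[0.937, -0.045, 0.345], [-0.04, -0.999, -0.021], [0.346, 0.006, -0.938]]
contact_force: [-0.1, 0.5, -0.2]
width: 0.0002
```

Run:
```python
from h import *
S=shot("side");crop(S,165,145,255,220,8,"z4.png")
T=shot("top");crop(T,225,175,315,250,8,"z5.png");st()
```

```text
clock 3.55
position [0.4547, -0.002, 0.1746]
contact_force [-0.6256, 0.4197, 0.6655]
joint_pos [-14.4665, -2.2146, 4.8369, 133.1823, 9.5375, 29.5765, -19.5923]
width -0.0002
[[0.937, -0.045, 0.346], [-0.04, -0.999, -0.021], [0.346, 0.006, -0.938]]
```

View pics/z4.png

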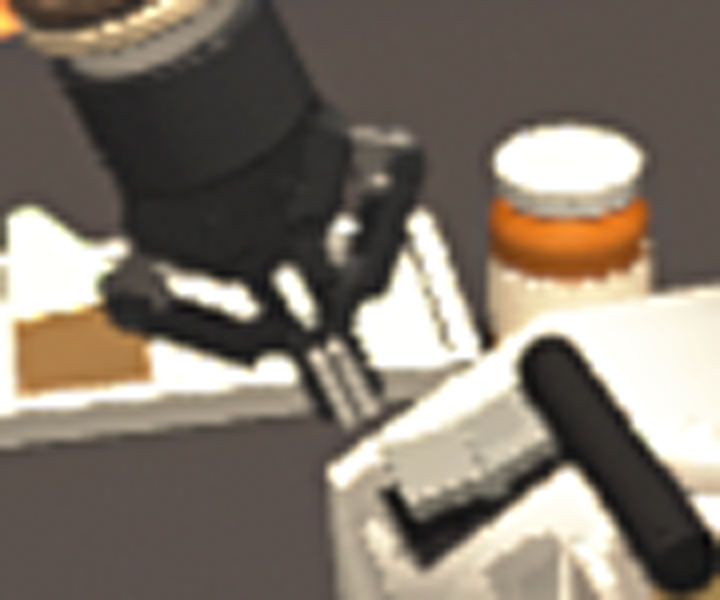

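View pics/z5.png

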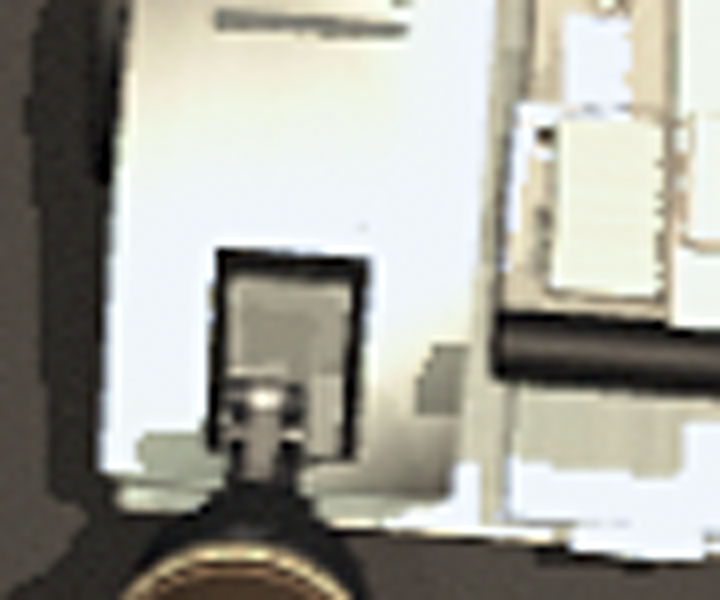

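Run:
```python
from h import *
S=shot("side");T=shot("top")
o=robot.get_obs();R=np.array(o["orientation"]);p=np.array(o["position"])
print("tip",p+.017*R[:,2])
for X in(p+.017*R[:,2],p,p-.02*R[:,2],p+.017*R[:,2]+.01*R[:,0],p+.017*R[:,2]-.01*R[:,0]):
    print((proj(S,X)+.5-[165,145])*8,(proj(T,X)+.5-[225,175])*8)
print(tri(T,(258.1,223.5),S,(210.5,198)))
```

```text
tip [ 0.4607384  -0.00224251  0.15899623]
[391.12119752 488.36956703] [279.16843986 447.36147167]
[373.69306034 454.70589291] [276.92732319 461.39853713]
[352.76927034 414.29011925] [274.20965964 478.42041816]
[414.86103315 475.64892995] [280.80124286 420.32802434]
[367.32404291 501.12091763] [277.54094448 474.30704359]
[0.46733043 0.00443011 0.18189634]
```

Run:
```python
from h import *
o=robot.get_obs();R=np.array(o["orientation"]);p=np.array(o["position"])
for L in(.017,-.012):
  t=p+L*R[:,2]; g=G(-107.2,70,147.3); print(L,t,g,(g-t),(g-t)/.025)
```

```text
0.017 [ 0.4607384  -0.00224251  0.15899623] [ 0.46693251 -0.00322971  0.1473    ] [ 0.00619412 -0.0009872  -0.01169623] [ 0.24776475 -0.0394881  -0.46784923]
-0.012 [ 0.4506924  -0.00163469  0.18619381] [ 0.46693251 -0.00322971  0.1473    ] [ 0.01624012 -0.00159502 -0.03889381] [ 0.64960462 -0.06380083 -1.55575254]
```

carry_out:
  motion:
    - [[0.1, -0.05, -0.15, 0, 0, 0], [0.2, -0.05, -0.3, 0, 0, 0], [0.2, -0.05, -0.3, 0, 0, 0]]

```text
clock: 4.03
position: [0.4598, -0.0032, 0.167]
orientation: [[0.937, -0.045, 0.346], [-0.04, -0.999, -0.021], [0.346, 0.006, -0.938]]
contact_force: [-0.3, -0.5, 0.1]
width: -0.0003
```

Run:
```python
from h import *
S=shot("side");crop(S,165,145,255,220,8,"z6.png")
st()
```

```text
clock 4.075
position [0.4598, -0.0032, 0.1671]
contact_force [-0.1384, -0.0463, -0.8426]
joint_pos [-14.3258, -0.9244, 5.1295, 133.2298, 9.4378, 28.1982, -19.234]
width -0.0001
[[0.937, -0.045, 0.346], [-0.04, -0.999, -0.021], [0.346, 0.006, -0.938]]
```

View pics/z6.png

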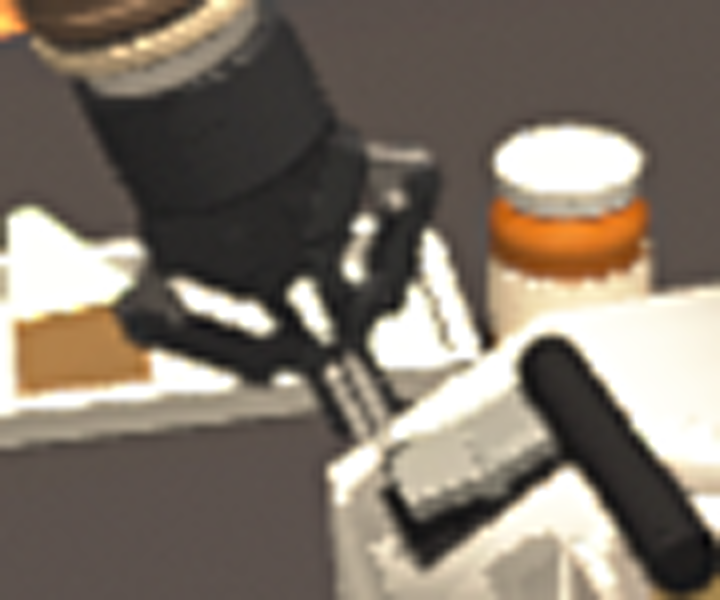

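carry_out:
  motion:
    - [[0.1, 0, -0.2, 0, 0, 0], [0.2, 0, -0.4, 0, 0, 0], [0.2, 0, -0.4, 0, 0, 0]]

```text
clock: 4.45
position: [0.4646, -0.0032, 0.1566]
orientation: [[0.938, -0.045, 0.345], [-0.04, -0.999, -0.021], [0.346, 0.006, -0.938]]
contact_force: [0.1, -0.3, 0.2]
width: -0.0002
```

Run:
```python
from h import *
S=shot("side");crop(S,165,145,255,220,8,"z7.png")
T=shot("top");crop(T,225,175,315,250,8,"z8.png");st()
```

```text
clock 4.55
position [0.4647, -0.0032, 0.157]
contact_force [-0.0766, -0.0834, 0.0762]
joint_pos [-14.2484, 0.6622, 5.289, 133.4215, 9.5436, 26.4288, -19.2889]
width 0.0
[[0.937, -0.045, 0.345], [-0.04, -0.999, -0.021], [0.346, 0.006, -0.938]]
```

View pics/z7.png

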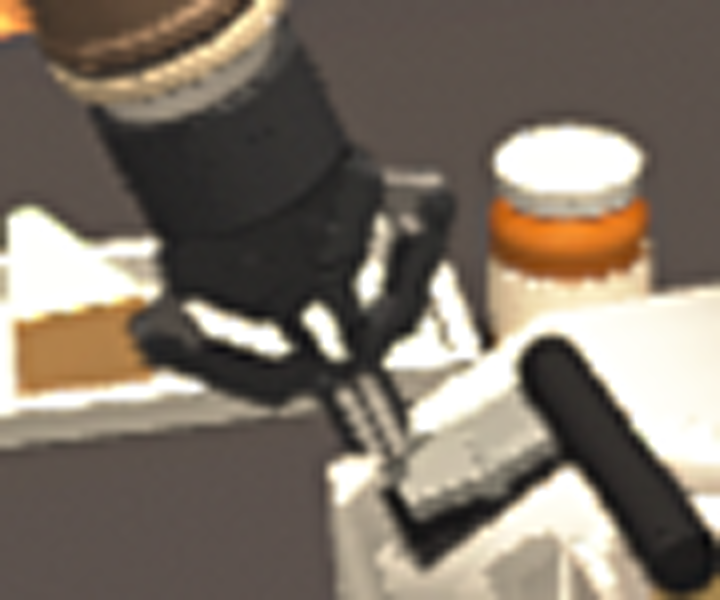

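View pics/z8.png

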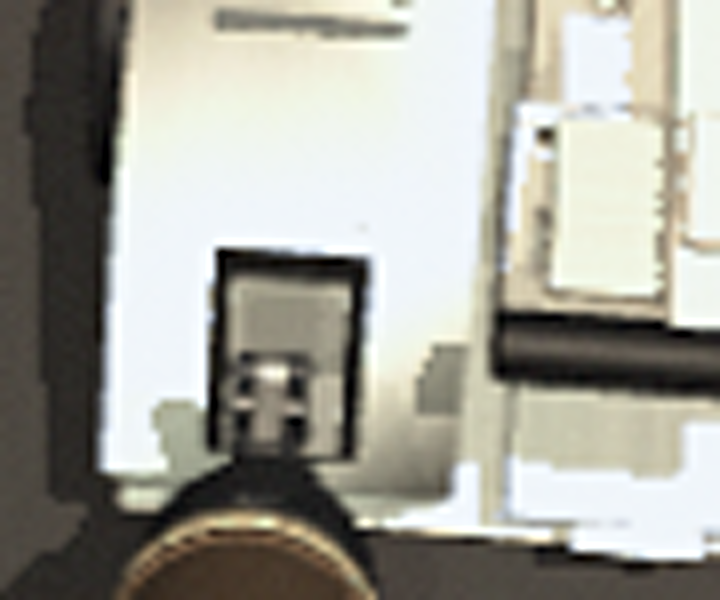

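carry_out:
  motion:
    - [[0.1, -0.1, -0.1, 0, 0, 0], [0.2, -0.2, -0.25, 0, 0, 0], [0.2, -0.2, -0.25, 0, 0, 0]]

```text
clock: 4.92
position: [0.4697, -0.0085, 0.1503]
orientation: [[0.938, -0.045, 0.345], [-0.04, -0.999, -0.022], [0.345, 0.006, -0.938]]
contact_force: [-0.6, 0.2, -0.2]
width: -0.0001
```

Run:
```python
from h import *
S=shot("side");crop(S,165,145,255,220,8,"z9.png")
st()
```

```text
clock 4.975
position [0.4696, -0.0084, 0.1505]
contact_force [-0.583, -0.593, 0.1463]
joint_pos [-13.691, 1.8545, 5.8054, 133.3399, 8.845, 25.2322, -17.7978]
width -0.0001
[[0.938, -0.045, 0.345], [-0.04, -0.999, -0.021], [0.346, 0.006, -0.938]]
```

View pics/z9.png

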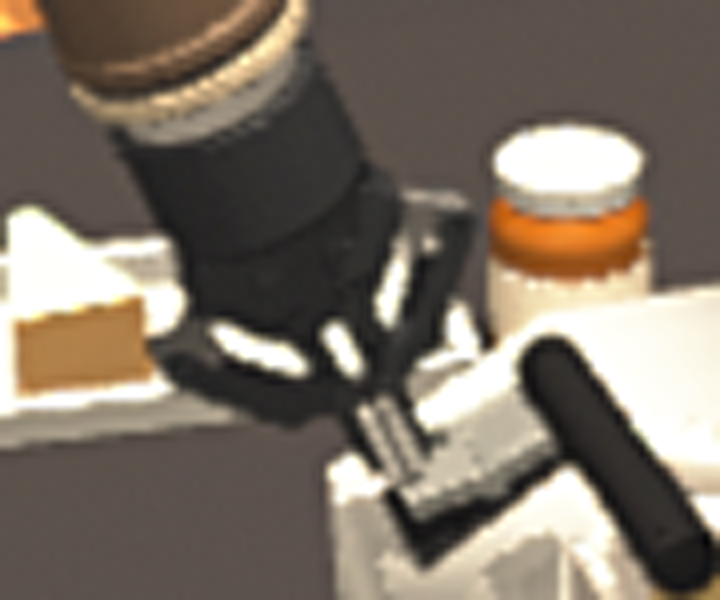

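carry_out:
  motion:
    - [[0.1, 0, -0.15, 0, 0, 0], [0.15, 0, -0.3, 0, 0, 0], [0.15, 0, -0.3, 0, 0, 0]]

```text
clock: 5.35
position: [0.4736, -0.0083, 0.1427]
orientation: [[0.938, -0.045, 0.345], [-0.04, -0.999, -0.021], [0.346, 0.006, -0.938]]
contact_force: [0.4, -0.2, -0.1]
width: -0.0001
```

Run:
```python
from h import *
S=shot("side");crop(S,165,145,255,220,8,"z10.png")
T=shot("top");crop(T,225,175,315,250,8,"z11.png");st()
```

```text
clock 5.45
position [0.4736, -0.0084, 0.143]
contact_force [-0.3952, -0.2829, 0.3764]
joint_pos [-13.6325, 3.0693, 5.9062, 133.4173, 8.8726, 23.9131, -17.7968]
width 0.0001
[[0.937, -0.045, 0.345], [-0.04, -0.999, -0.021], [0.346, 0.006, -0.938]]
```

View pics/z10.png

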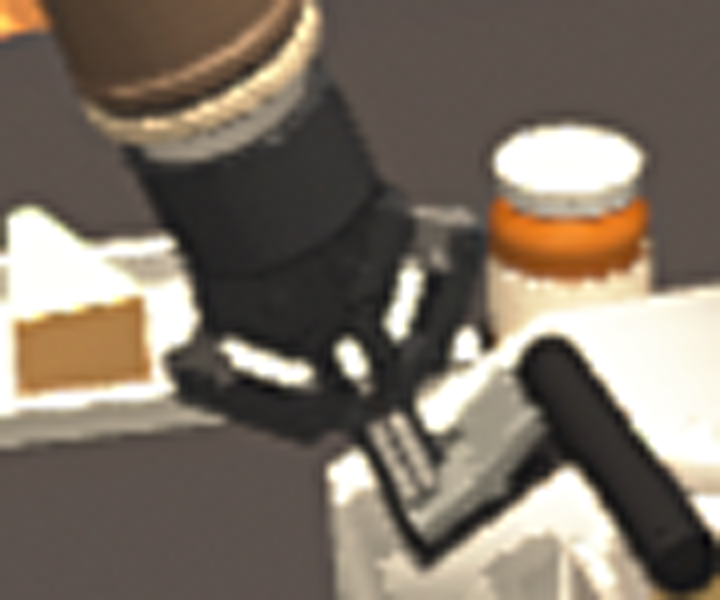

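View pics/z11.png

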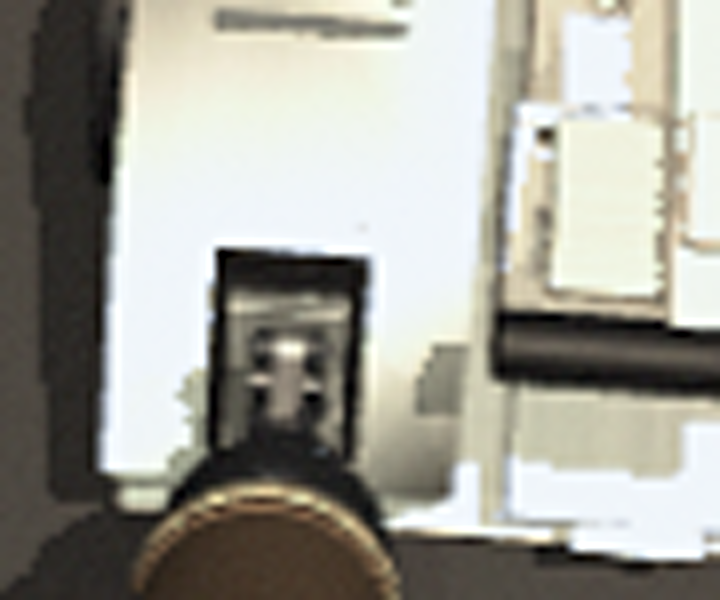

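Run:
```python
from h import *
print(G(-77,-32,247)); delta(G(-77,-32,247+60),tool(12))
```

```text
[ 0.4919969  -0.10661161  0.247     ]
shift [ 0.73 -3.93  6.56] rot [ 0.07  0.82 -0.03] clock 5.45
```

carry_out:
  motion:
    - [[-0.4, 0, 1.2, 0, 0, 0], [-0.7, 0, 2.8, 0, 0, 0], [-0.7, 0, 4.6, 0, 0.2, 0], [-0.3, -1.0, 6.0, 0, 0.5, 0], [0.2, -2.5, 6.6, 0.1, 0.8, 0], [0.7, -4.1, 6.6, 0.1, 0.8, 0], [0.7, -4.1, 6.6, 0.1, 0.8, 0]]
  fingers: 60

```text
clock: 6.32
position: [0.4917, -0.114, 0.3083]
orientation: [[0.976, -0.05, 0.212], [-0.05, -0.999, -0.007], [0.212, -0.004, -0.977]]
contact_force: [0.8, 0.8, 0.2]
width: 0.06
```

Run:
```python
from h import *
S=shot("side");crop(S,165,105,285,225,6,"z12.png")
T=shot("top");crop(T,225,145,345,265,6,"z13.png");st()
o=robot.get_obs();R=np.array(o["orientation"]);p=np.array(o["position"])
for X in(p+.010*R[:,2]+.03*R[:,0],p+.010*R[:,2]-.03*R[:,0]):
    print((proj(S,X)+.5-[165,105])*6,(proj(T,X)+.5-[225,145])*6)
```

```text
clock 6.425
position [0.491, -0.1106, 0.3078]
contact_force [0.1144, 0.443, -0.9085]
joint_pos [-9.0041, -1.2726, 17.1188, 110.4697, -1.265, 58.6625, 6.0534]
width 0.06
[[0.976, -0.046, 0.211], [-0.046, -0.999, -0.005], [0.211, -0.005, -0.978]]
[496.5477989  415.11653005] [467.96860321 354.10543164]
[368.84195588 463.6371917 ] [457.59858849 495.39731739]
```

View pics/z12.png

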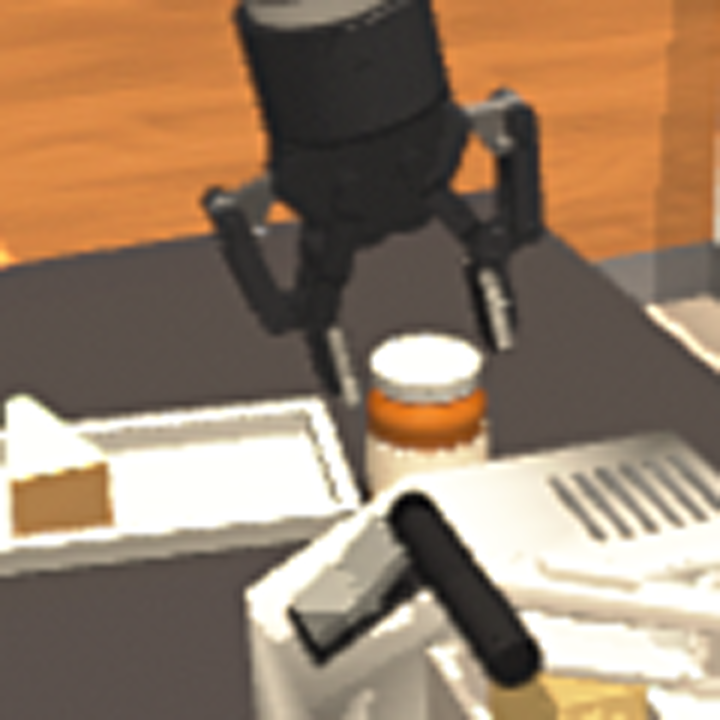

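View pics/z13.png

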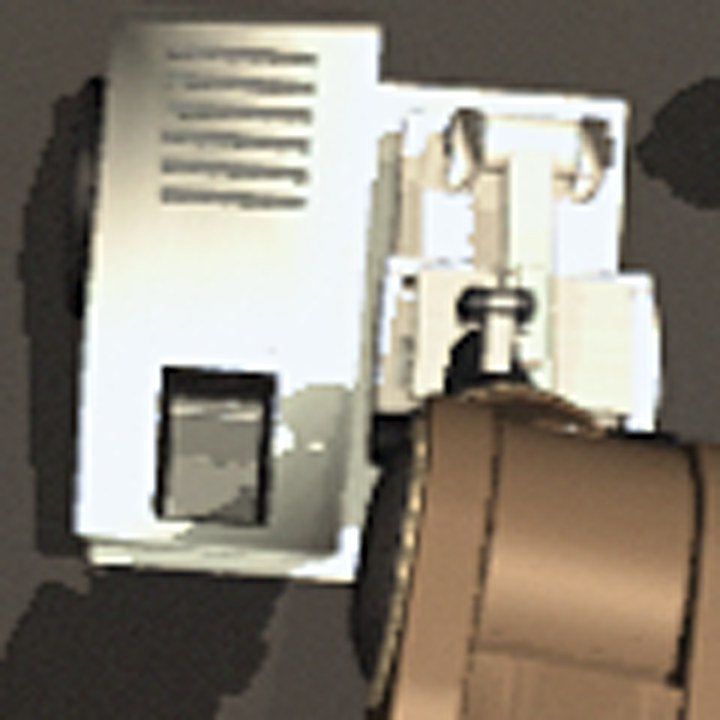

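carry_out:
  motion:
    - [[0.1, 0.1, -1.0, 0, 0, 0], [0.15, 0.1, -2.0, 0, 0, 0], [0.2, 0.1, -2.6, 0, 0, 0], [0.2, 0.1, -2.6, 0, 0, 0]]

```text
clock: 6.92
position: [0.4954, -0.1073, 0.242]
orientation: [[0.977, -0.044, 0.209], [-0.045, -0.999, -0.004], [0.209, -0.005, -0.978]]
contact_force: [0.6, 0.3, 0.5]
width: 0.0603
```

Run:
```python
from h import *
S=shot("side");crop(S,175,115,295,235,6,"z14.png");st()
```

```text
clock 6.975
position [0.496, -0.1077, 0.2429]
contact_force [-0.594, 0.4478, 0.8373]
joint_pos [-8.7751, 2.4835, 17.3098, 115.8598, -2.9681, 49.7397, 7.5213]
width 0.0602
[[0.977, -0.045, 0.211], [-0.045, -0.999, -0.004], [0.211, -0.005, -0.978]]
```

View pics/z14.png

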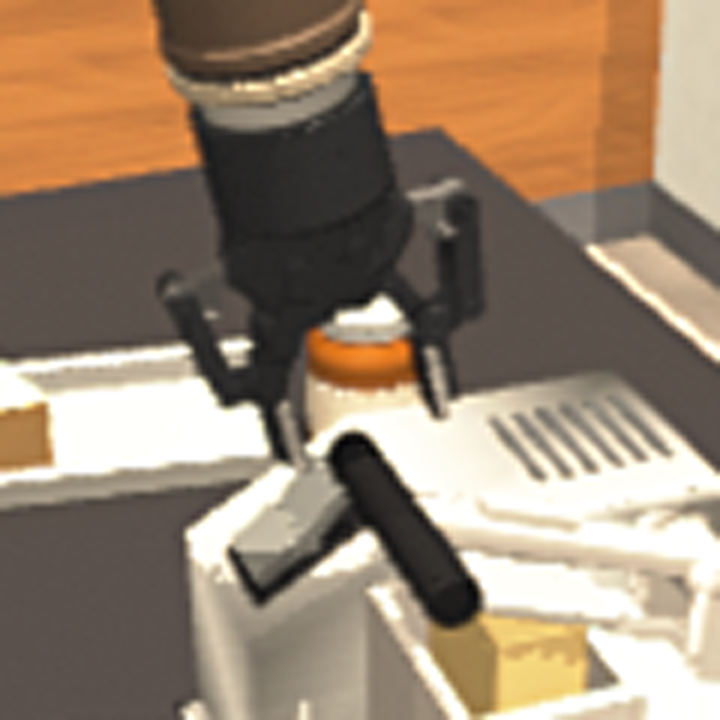

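carry_out:
  motion:
    - [[0.1, 0, -0.5, 0, 0, 0], [0.2, 0, -1.0, 0, 0, 0], [0.25, 0, -1.4, 0, 0, 0], [0.25, 0, -1.4, 0, 0, 0]]

```text
clock: 7.48
position: [0.5017, -0.1076, 0.2068]
orientation: [[0.977, -0.045, 0.209], [-0.045, -0.999, -0.004], [0.209, -0.005, -0.978]]
contact_force: [1.1, -0.2, 0.7]
width: 0.06
```

Run:
```python
from h import *
S=shot("side");crop(S,175,115,295,235,6,"z15.png");st()
```

```text
clock 7.525
position [0.502, -0.1077, 0.2074]
contact_force [-0.1557, 0.5006, -0.048]
joint_pos [-8.3793, 5.4973, 17.3788, 117.9694, -4.5589, 44.865, 9.0384]
width 0.0601
[[0.977, -0.045, 0.21], [-0.045, -0.999, -0.004], [0.21, -0.005, -0.978]]
```

View pics/z15.png

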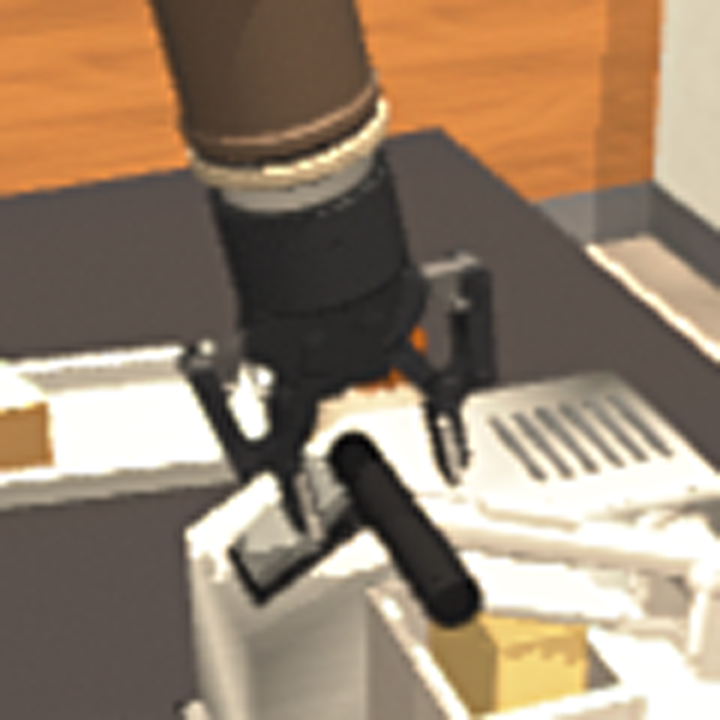

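carry_out:
  motion:
    - [[0, 0, 0, 0, 0, 0], [0, 0, 0, 0, 0, 0], [0, 0, 0, 0, 0, 0], [0, 0, 0, 0, 0, 0]]
  fingers: 15

```text
clock: 8.02
position: [0.499, -0.1076, 0.2068]
orientation: [[0.978, -0.045, 0.204], [-0.046, -0.999, -0.003], [0.204, -0.006, -0.979]]
contact_force: [-13.2, 1.2, 7.2]
width: 0.0242
```

Run:
```python
from h import *
S=shot("side");crop(S,175,115,295,235,6,"z16.png");st()
```

```text
clock 8.075
position [0.499, -0.1076, 0.2068]
contact_force [-13.5802, 0.4247, 7.1518]
joint_pos [-8.3685, 5.4078, 17.4053, 118.0918, -4.5381, 45.1495, 9.034]
width 0.0237
[[0.978, -0.045, 0.204], [-0.046, -0.999, -0.003], [0.204, -0.006, -0.979]]
```

View pics/z16.png

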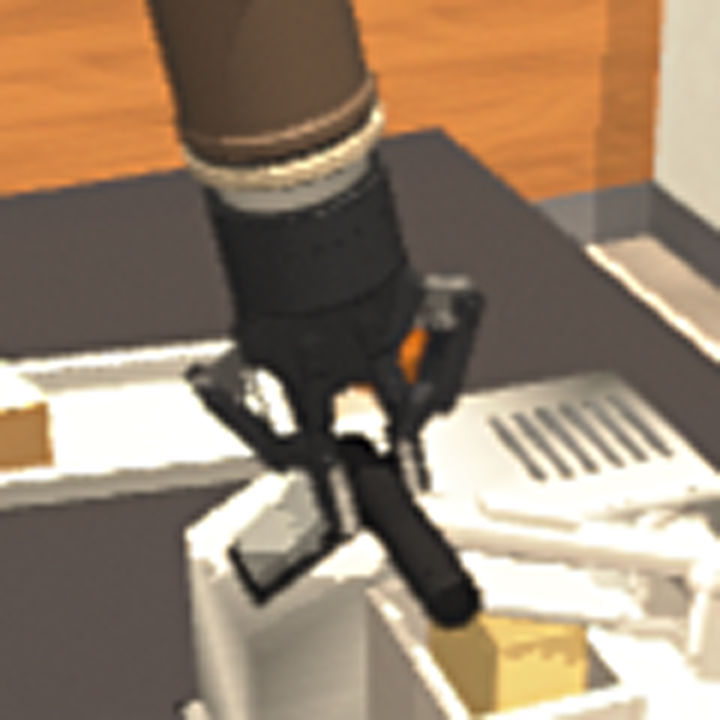

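Run:
```python
import numpy as np
for q in [.45,.5,.6,.7,.8,.9,1.0,1.1,1.2,1.3,1.4,1.5,1.6,1.7,1.8,1.9,1.95]:
    dx=-160*(np.cos(q)-np.cos(.4));dz=160*(np.sin(q)-np.sin(.4))
    print(q,np.round([dx*.9988/25,-dx*.05/25,dz/25],2).tolist())
```

```text
0.45 [0.13, -0.01, 0.29]
0.5 [0.28, -0.01, 0.58]
0.6 [0.61, -0.03, 1.12]
0.7 [1.0, -0.05, 1.63]
0.8 [1.43, -0.07, 2.1]
0.9 [1.91, -0.1, 2.52]
1.0 [2.43, -0.12, 2.89]
1.1 [2.99, -0.15, 3.21]
1.2 [3.57, -0.18, 3.47]
1.3 [4.18, -0.21, 3.67]
1.4 [4.8, -0.24, 3.81]
1.5 [5.44, -0.27, 3.89]
1.6 [6.07, -0.3, 3.9]
1.7 [6.71, -0.34, 3.85]
1.8 [7.34, -0.37, 3.74]
1.9 [7.95, -0.4, 3.56]
1.95 [8.25, -0.41, 3.45]
```

carry_out:
  motion:
    - [[0.1, 0, 0.3, 0, 0, 0], [0.3, 0, 0.6, 0, 0, 0], [0.6, 0, 1.1, 0, 0, 0], [1.0, -0.05, 1.6, 0, 0, 0], [1.4, -0.05, 2.1, 0, 0, 0], [1.9, -0.1, 2.5, 0, 0, 0], [2.4, -0.1, 2.9, 0, 0, 0], [2.4, -0.1, 2.9, 0, 0, 0]]

```text
clock: 9.07
position: [0.5576, -0.1106, 0.2827]
orientation: [[0.978, -0.046, 0.203], [-0.047, -0.999, -0.002], [0.203, -0.007, -0.979]]
contact_force: [-23.8, 1.6, 26.0]
width: 0.0238
```

Run:
```python
from h import *
S=shot("side");crop(S,175,95,315,235,5,"z17.png");st()
```

```text
clock 9.125
position [0.5574, -0.1105, 0.2826]
contact_force [-22.8253, 1.7979, 25.9406]
joint_pos [-8.7163, 7.4223, 17.8727, 105.0649, -4.7124, 56.3297, 8.3144]
width 0.0237
[[0.978, -0.046, 0.203], [-0.047, -0.999, -0.002], [0.203, -0.007, -0.979]]
```

View pics/z17.png

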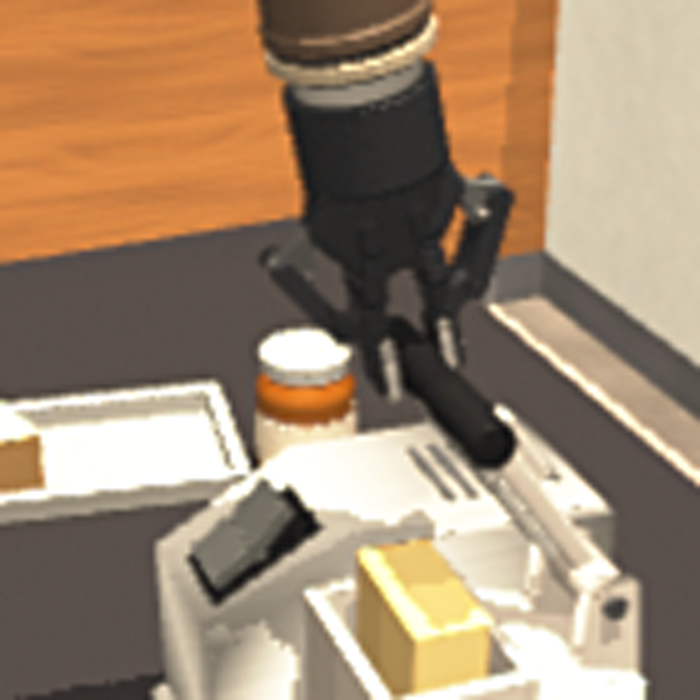

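Run:
```python
import numpy as np
for q in [1.1,1.2,1.3,1.4,1.5,1.6,1.7,1.8,1.9]:
    dx=-160*(np.cos(q)-np.cos(.97));dz=160*(np.sin(q)-np.sin(.97))
    print(q,np.round([dx*.9988/25,-dx*.05/25,dz/25],2).tolist())
```

```text
1.1 [0.71, -0.04, 0.42]
1.2 [1.3, -0.06, 0.69]
1.3 [1.9, -0.1, 0.89]
1.4 [2.53, -0.13, 1.03]
1.5 [3.16, -0.16, 1.1]
1.6 [3.8, -0.19, 1.12]
1.7 [4.44, -0.22, 1.07]
1.8 [5.07, -0.25, 0.95]
1.9 [5.68, -0.28, 0.78]
```

carry_out:
  motion:
    - [[0.3, 0, 0.2, 0, 0, 0], [0.7, -0.05, 0.4, 0, 0, 0], [1.3, -0.05, 0.7, 0, 0, 0], [1.9, -0.1, 0.9, 0, 0, 0], [2.5, -0.1, 1.05, 0, 0, 0], [2.5, -0.1, 1.05, 0, 0, 0]]

```text
clock: 9.88
position: [0.6207, -0.1138, 0.3102]
orientation: [[0.978, -0.047, 0.204], [-0.047, -0.999, -0.003], [0.204, -0.006, -0.979]]
contact_force: [-5.4, -0.5, 6.6]
width: 0.0241
```

Run:
```python
from h import *
st()
```

```text
clock 9.875
position [0.6207, -0.1138, 0.3102]
contact_force [-5.3684, -0.4893, 6.6435]
joint_pos [-8.1241, 13.1578, 18.2468, 94.7271, -6.5983, 61.2456, 9.1397]
width 0.0241
[[0.978, -0.047, 0.204], [-0.047, -0.999, -0.003], [0.204, -0.006, -0.979]]
```

carry_out:
  motion:
    - [[0.35, 0, 0.05, 0, 0, 0], [0.8, -0.05, 0.1, 0, 0, 0], [1.3, -0.05, 0.1, 0, 0, 0], [1.9, -0.1, 0.05, 0, 0, 0], [2.5, -0.1, -0.1, 0, 0, 0], [3.1, -0.15, -0.25, 0, 0, 0], [3.1, -0.15, -0.25, 0, 0, 0]]

```text
clock: 10.75
position: [0.6997, -0.1177, 0.3038]
orientation: [[0.978, -0.047, 0.204], [-0.047, -0.999, -0.004], [0.204, -0.006, -0.979]]
contact_force: [-2.8, -0.7, 2.9]
width: 0.024
```

Run:
```python
from h import *
S=shot("side");crop(S,175,75,325,235,4,"z18.png");st()
```

```text
clock 10.8
position [0.6993, -0.1178, 0.3039]
contact_force [-1.7108, -1.5676, 3.8451]
joint_pos [-6.6369, 21.7518, 18.1577, 84.3202, -9.3792, 63.4522, 10.2678]
width 0.0237
[[0.978, -0.047, 0.205], [-0.047, -0.999, -0.004], [0.204, -0.006, -0.979]]
```

View pics/z18.png

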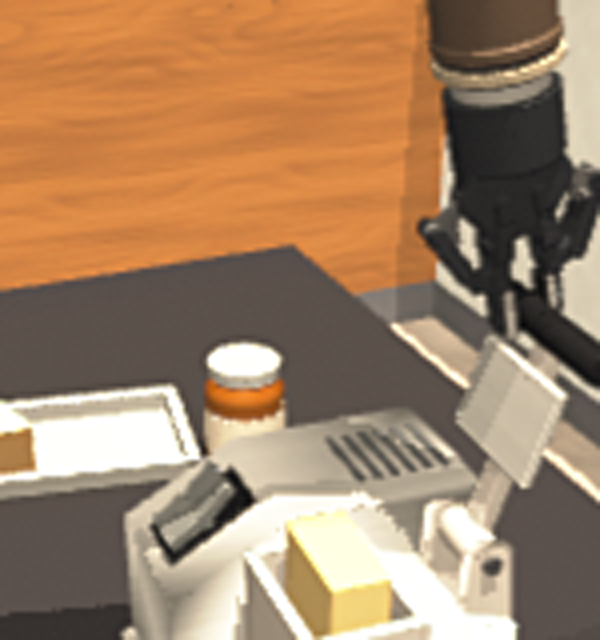

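carry_out:
  motion:
    - [[0, 0, 0, 0, 0, 0], [0.1, 0, 0, 0, 0, 0], [0.1, 0, 0, 0, 0, 0], [-0.1, 0, 0.8, 0, 0, 0], [-0.4, 0, 2.4, 0, 0, 0], [-0.6, 0, 4.0, 0, 0.4, 0], [-2.0, 0, 4.8, 0, 0.8, 0], [-4.2, 0, 4.8, 0, 1.2, 0], [-5.5, 0, 4.0, 0, 1.2, 0], [-6.5, -0.5, 3.0, 0, 1.2, 0]]
  fingers: 56

```text
clock: 12.05
position: [0.536, -0.1298, 0.3808]
orientation: [[0.999, -0.046, 0.0], [-0.046, -0.999, -0.003], [0.0, 0.003, -1.0]]
contact_force: [-0.1, -0.3, -1.4]
width: 0.0559
```

Run:
```python
from h import *
S=shot("side");crop(S,175,75,325,235,4,"z19.png")
T=shot("top");crop(T,225,135,350,255,6,"z20.png");st()
print(G(-30,-68,170)); delta(G(-30,-68,260),tool(0))
```

```text
clock 12.15
position [0.5333, -0.132, 0.3789]
contact_force [-0.1042, -0.3784, 0.2859]
joint_pos [-7.6963, 10.6143, 19.9157, 87.9116, -3.376, 82.3528, 9.5037]
width 0.0555
[[0.999, -0.05, -0.005], [-0.05, -0.999, -0.003], [-0.005, 0.004, -1.0]]
[ 0.53713891 -0.14491564  0.17      ]
shift [ 0.15 -0.52 -4.76] rot [ 0.02 -0.03  0.  ] clock 12.15
```

View pics/z19.png

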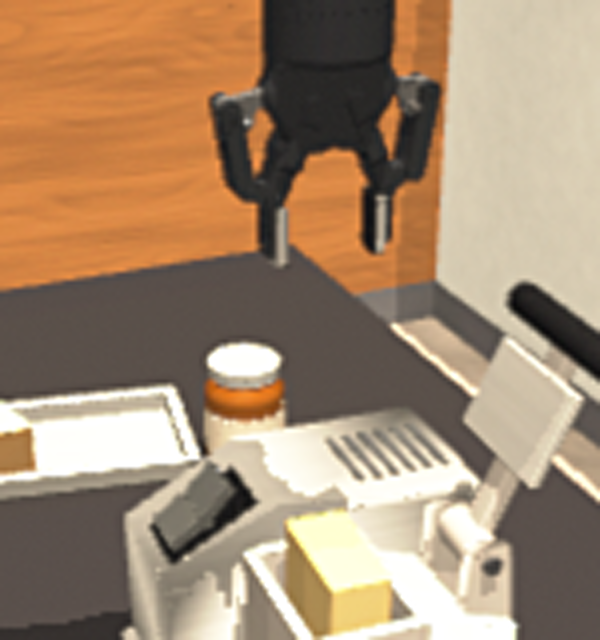

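View pics/z20.png

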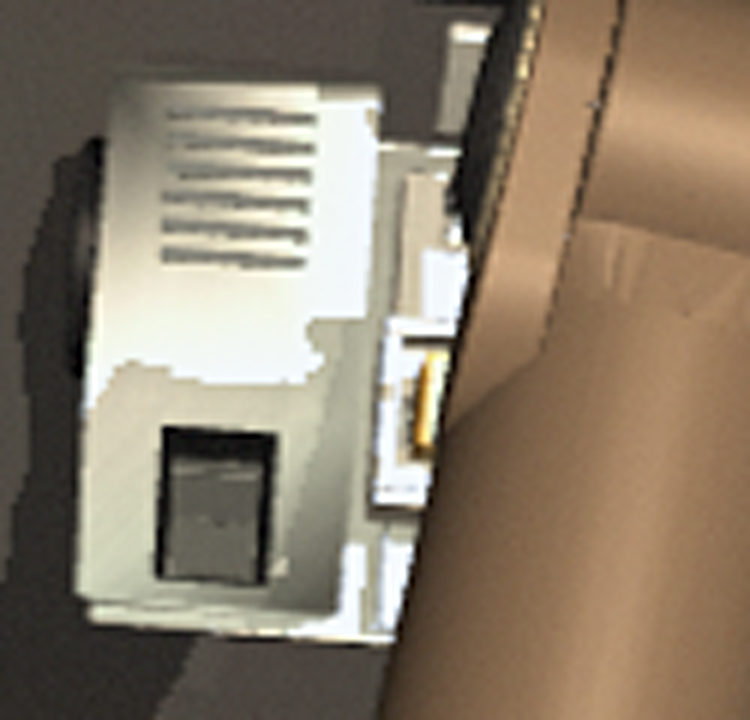

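Run:
```python
from h import *
S=shot("side");T=shot("top")
print("top",ray(T,225+430/6-.4,135+350/6-.4,.2),ray(T,225+430/6-.4,135+458/6-.4,.2),ray(T,225+416/6-.4,135+400/6-.4,.2))
for u,v in((287,518),(345,511),(392,582),(333,600)): print("side",ray(S,175+u/4-.4,75+v/4-.4,.2))
for c in((-22,-45),(22,-45),(22,45),(-22,45)): 
  X=G(-30+c[0],-68+c[1],200); print(X,(proj(S,X)+.5-[175,75])*4)
m=S["color"][180:245,235:290];crop(S,225,180,305,240,9,"z21.png")
```

```text
top [ 0.56478387 -0.10288609  0.2       ] [ 0.51448859 -0.10351264  0.2       ] [ 0.54126338 -0.09671586  0.2       ]
side [ 0.52743332 -0.09478076  0.2       ]
side [ 0.56860984 -0.10263885  0.2       ]
side [ 0.55833682 -0.19493039  0.2       ]
side [ 0.51435653 -0.19785262  0.2       ]
[ 0.51291734 -0.18875986  0.2       ] [325.36954701 593.49909003]
[ 0.55686235 -0.19095895  0.2       ] [387.61925204 579.77887144]
[ 0.56136048 -0.10107142  0.2       ] [335.14948196 512.49825222]
[ 0.51741547 -0.09887234  0.2       ] [276.54937128 524.30539639]
```

View pics/z21.png

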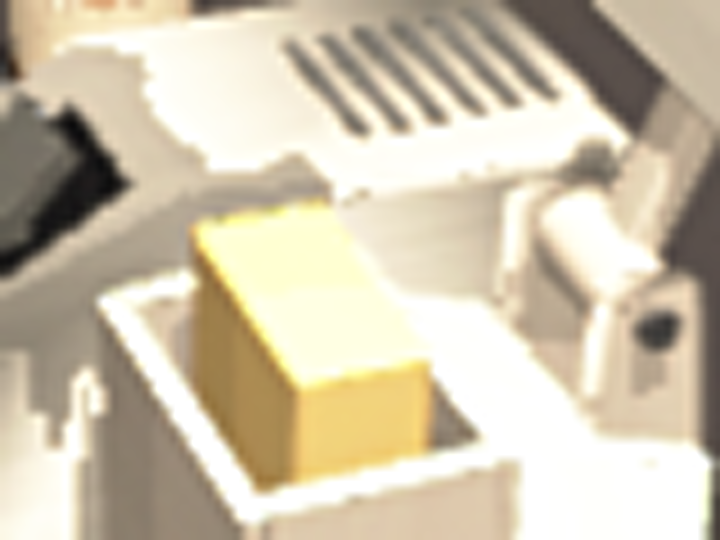

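carry_out:
  motion:
    - [[0.2, -0.3, -1.0, 0, 0, 0], [0.3, -0.55, -3.0, 0, 0, 0], [0.3, -0.55, -5.0, 0, 0, -0.1], [0.3, -0.55, -6.3, 0, 0, -0.1], [0.3, -0.55, -7.1, 0, 0, -0.1], [0.3, -0.55, -7.1, 0, 0, -0.1]]
  fingers: 64

```text
clock: 13.0
position: [0.5449, -0.1435, 0.2028]
orientation: [[0.998, -0.064, -0.003], [-0.064, -0.998, -0.003], [-0.002, 0.003, -1.0]]
contact_force: [-0.5, 0.1, -0.0]
width: 0.0642
```

Run:
```python
from h import *
S=shot("side");crop(S,205,130,325,240,6,"z22.png")
T=shot("top");crop(T,225,135,350,255,6,"z23.png");st()
```

```text
clock 13.1
position [0.5456, -0.144, 0.2045]
contact_force [-0.2699, -0.2122, -0.2692]
joint_pos [-5.3495, 18.3179, 19.1996, 101.8032, -6.5717, 60.9176, 12.4432]
width 0.0641
[[0.998, -0.064, 0.001], [-0.064, -0.998, -0.004], [0.001, 0.004, -1.0]]
```

View pics/z22.png

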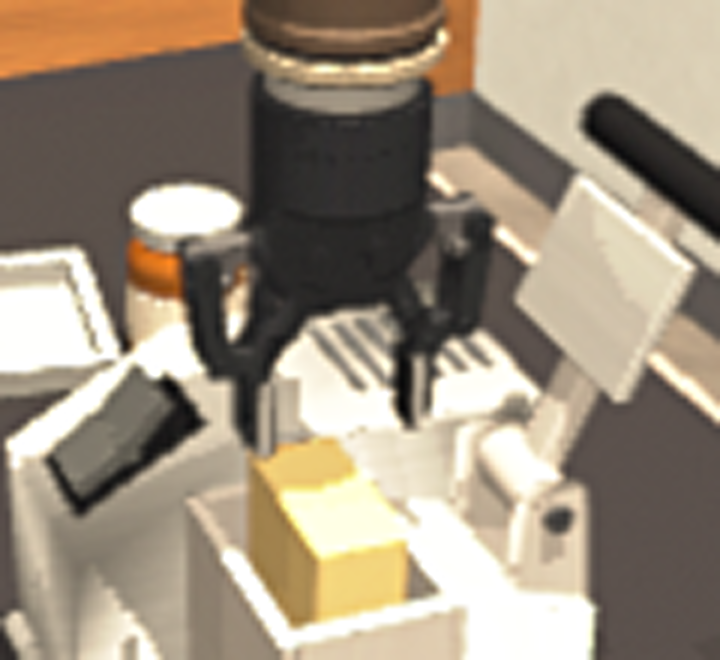

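View pics/z23.png

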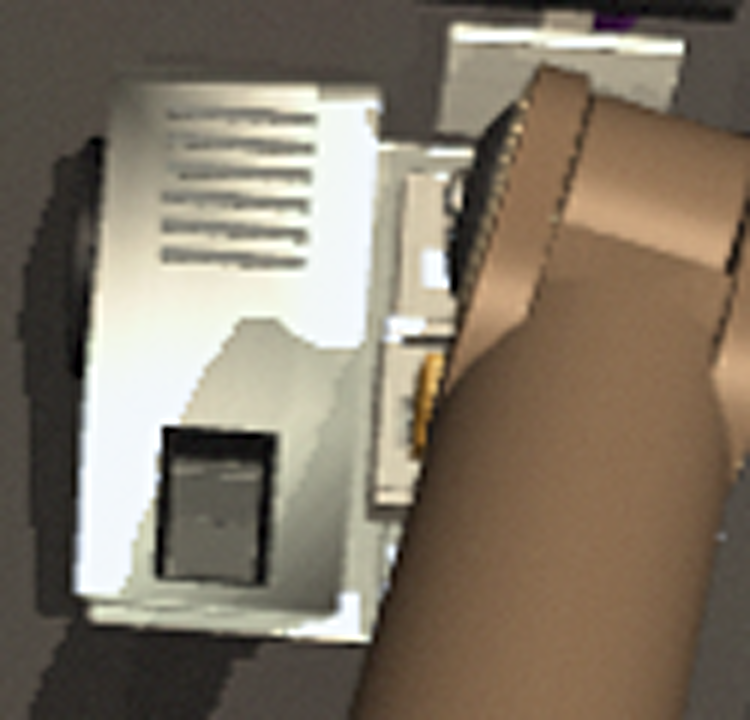

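carry_out:
  motion:
    - [[-0.2, -0.1, -0.3, 0, 0, 0], [-0.2, -0.1, -1.0, 0, 0, 0], [-0.2, -0.1, -1.7, 0, 0, 0], [-0.2, -0.1, -2.0, 0, 0, 0], [-0.2, -0.1, -2.0, 0, 0, 0]]

```text
clock: 13.72
position: [0.5402, -0.1465, 0.1536]
orientation: [[0.998, -0.064, -0.001], [-0.064, -0.998, -0.003], [-0.001, 0.004, -1.0]]
contact_force: [1.1, 0.1, 0.4]
width: 0.0641
```

Run:
```python
from h import *
S=shot("side");crop(S,205,130,325,240,6,"z24.png")
st()
```

```text
clock 13.775
position [0.5406, -0.1466, 0.1542]
contact_force [1.1265, 0.2943, -0.1869]
joint_pos [-4.4183, 21.0139, 18.6121, 105.548, -7.8145, 54.6549, 13.8665]
width 0.0638
[[0.998, -0.065, -0.0], [-0.065, -0.998, -0.004], [0.0, 0.004, -1.0]]
```

View pics/z24.png

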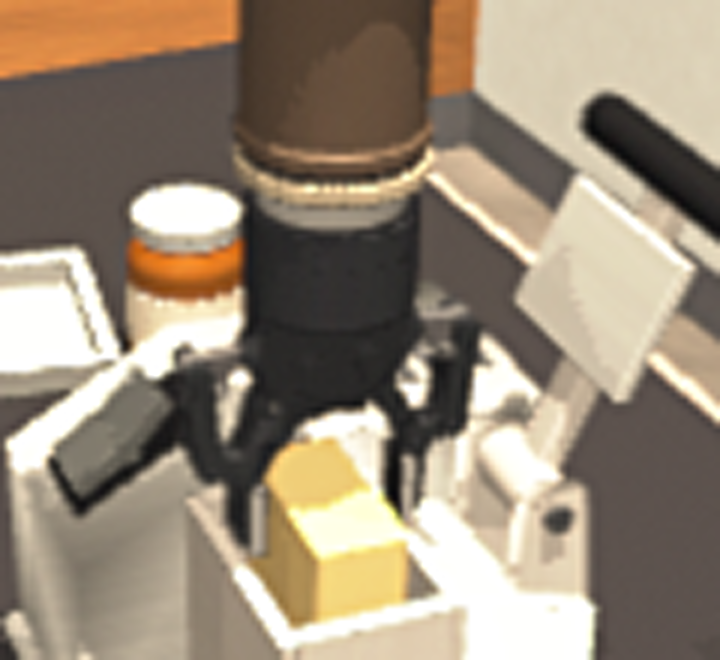

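carry_out:
  motion:
    - [[0, 0, -0.1, 0, 0, 0], [0, 0, -0.1, 0, 0, 0], [0, 0, -0.1, 0, 0, 0], [0, 0, -0.1, 0, 0, 0]]
  fingers: 34

```text
clock: 14.28
position: [0.5412, -0.1467, 0.1521]
orientation: [[0.998, -0.065, 0.001], [-0.065, -0.998, -0.004], [0.002, 0.004, -1.0]]
contact_force: [2.2, -0.8, 1.1]
width: 0.0434
```

Run:
```python
from h import *
S=shot("side");crop(S,205,130,325,240,6,"z25.png")
st()
```

```text
clock 14.325
position [0.5412, -0.1467, 0.1521]
contact_force [1.7054, -0.9323, 0.7865]
joint_pos [-4.3843, 21.1624, 18.5735, 105.6575, -7.8892, 54.329, 13.9286]
width 0.0431
[[0.998, -0.064, 0.001], [-0.064, -0.998, -0.004], [0.002, 0.004, -1.0]]
```

View pics/z25.png

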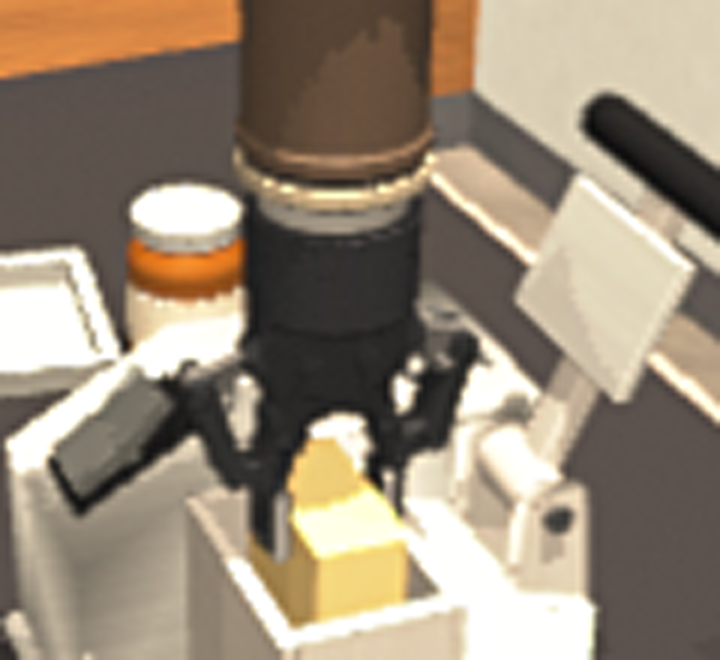

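carry_out:
  motion:
    - [[0, 0, 0.5, 0, 0, 0], [0, 0, 1.5, 0, 0, 0], [0, 0, 3.0, 0, 0, 0], [0, 0, 4.4, 0, 0, 0], [-0.2, 1.5, 5.0, 0, 0, -0.1], [-0.4, 3.5, 5.0, 0, 0, -0.2], [-0.4, 5.6, 5.0, 0, 0, -0.3], [-0.4, 7.8, 5.0, 0, 0, -0.4], [-0.3, 10.0, 5.0, 0, 0, -0.5], [-0.2, 12.3, 5.0, 0, 0, -0.6], [0, 14.6, 5.0, 0, 0, -0.6], [0.2, 16.8, 5.0, 0, 0, -0.6]]

```text
clock: 15.82
position: [0.5454, 0.2748, 0.2773]
orientation: [[0.986, -0.168, -0.0], [-0.168, -0.986, -0.005], [0.001, 0.005, -1.0]]
contact_force: [1.1, -0.4, -2.9]
width: 0.0434
```

Run:
```python
from h import *
st();delta([.5514,.3912,.24],tool(0,np.deg2rad(-10.3)))
```

```text
clock 15.825
position [0.5454, 0.2748, 0.2773]
contact_force [1.0919, -0.3846, -2.9255]
joint_pos [-37.2531, 19.5759, 7.8618, 88.8632, -2.5193, 71.9016, -38.7446]
width 0.0434
[[0.986, -0.168, -0.0], [-0.168, -0.986, -0.005], [0.001, 0.005, -1.0]]
shift [ 0.24  4.66 -1.49] rot [ 0.03 -0.   -0.06] clock 15.825
```

carry_out:
  motion:
    - [[0.1, 2.0, 0, 0, 0, 0], [0.2, 3.8, 0, 0, 0, 0], [0.24, 4.7, -0.7, 0, 0, 0], [0.24, 4.7, -2.5, 0, 0, 0], [0.24, 4.7, -4.5, 0, 0, 0], [0.24, 4.7, -6.0, 0, 0, 0], [0.24, 4.7, -6.0, 0, 0, 0]]

```text
clock: 16.7
position: [0.5491, 0.3894, 0.1232]
orientation: [[0.986, -0.169, -0.007], [-0.169, -0.986, -0.011], [-0.005, 0.012, -1.0]]
contact_force: [-0.9, -0.4, -3.3]
width: 0.0429
```

Run:
```python
from h import *
S=shot("side");crop(S,130,90,270,220,5,"z26.png")
T=shot("top");crop(T,75,130,195,280,4,"z27.png");st()
```

```text
clock 16.8
position [0.5518, 0.3918, 0.128]
contact_force [1.261, 0.7963, -3.0698]
joint_pos [-43.246, 32.893, 5.4607, 88.7582, -3.1935, 58.7051, -46.7228]
width 0.0436
[[0.986, -0.169, -0.0], [-0.169, -0.986, -0.005], [0.001, 0.005, -1.0]]
```

View pics/z26.png

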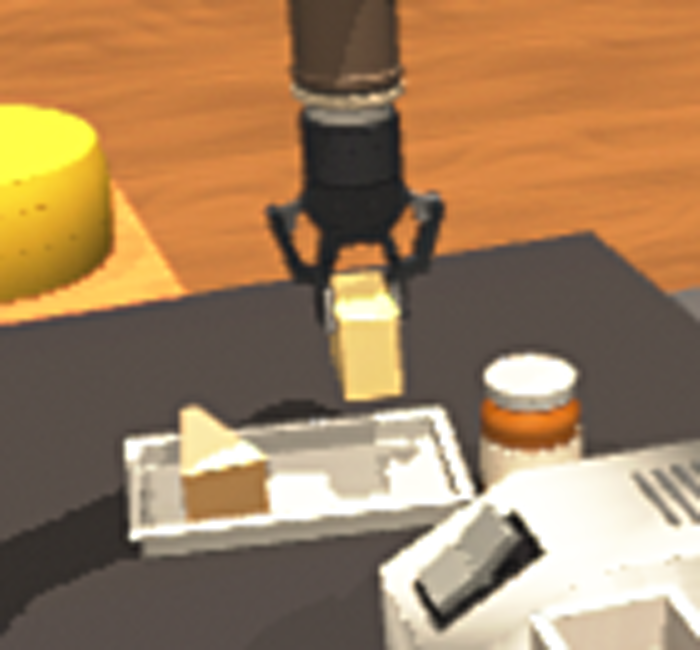

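View pics/z27.png

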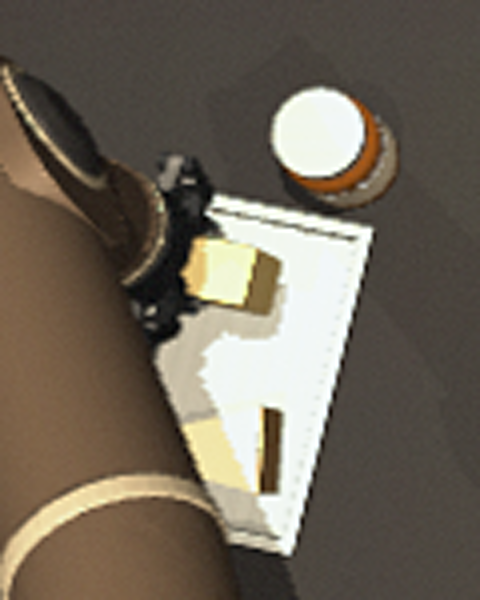

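Run:
```python
from h import *
S=shot("side");T=shot("top")
c,s=np.cos(-.17),np.sin(-.17)
for z in(.106,.176,.003):
  for a,b in((-22,-45),(22,-45),(22,45),(-22,45)):
    X=[.5518+(c*a-s*b)/1000,.3918+(s*a+c*b)/1000,z]
    print(z,a,b,((proj(S,X)+.5-[130,90])*5).astype(int),((proj(T,X)+.5-[75,130])*4).astype(int))
crop(S,180,130,230,180,12,"z28.png");crop(T,105,170,165,230,10,"z29.png");st()
```

```text
0.106 -22 -45 [346 399] [273 313]
0.106 22 -45 [403 393] [286 257]
0.106 22 45 [385 346] [171 234]
0.106 -22 45 [331 351] [157 291]
0.176 -22 -45 [340 316] [244 302]
0.176 22 -45 [398 310] [259 242]
0.176 22 45 [380 266] [138 219]
0.176 -22 45 [325 271] [122 278]
0.003 -22 -45 [355 514] [309 328]
0.003 22 -45 [409 508] [322 275]
0.003 22 45 [392 457] [215 254]
0.003 -22 45 [340 462] [202 306]
clock 16.9
position [0.5526, 0.3927, 0.1296]
contact_force [0.1453, 0.4406, -2.2474]
joint_pos [-43.2564, 32.7999, 5.4577, 88.687, -3.1987, 58.6744, -46.7219]
width 0.0432
[[0.986, -0.169, 0.002], [-0.169, -0.986, -0.003], [0.003, 0.003, -1.0]]
```

View pics/z28.png

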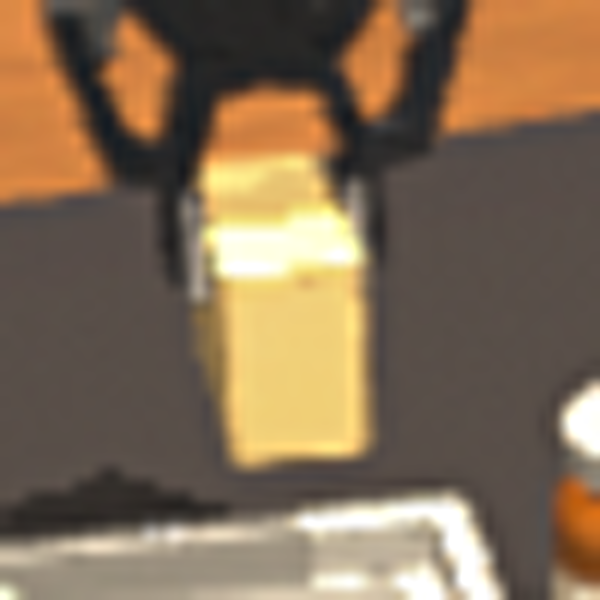

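View pics/z29.png

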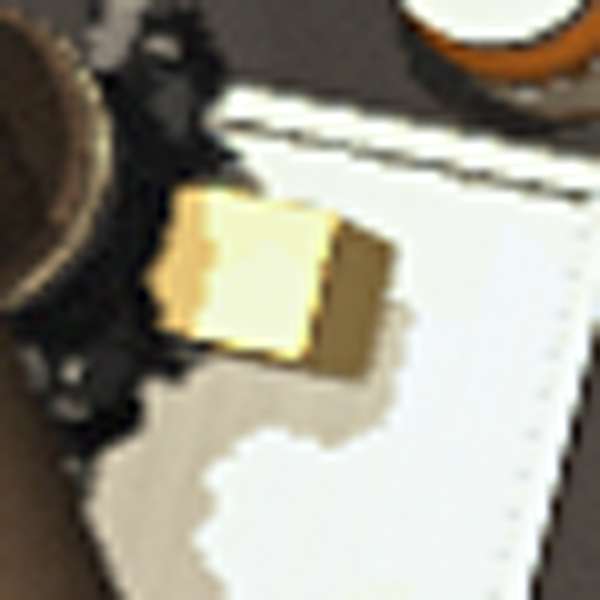

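carry_out:
  motion:
    - [[0, 0, -1.2, 0, 0, 0], [0, 0, -2.4, 0, 0, 0], [0, 0, -3.3, 0, 0, 0], [0, 0, -3.8, 0, 0, 0], [0, 0, -3.8, 0, 0, 0], [0, 0, -3.8, 0, 0, 0]]

```text
clock: 17.65
position: [0.5535, 0.3933, 0.0362]
orientation: [[0.986, -0.169, 0.004], [-0.169, -0.986, -0.002], [0.004, 0.001, -1.0]]
contact_force: [0.3, 0.1, -2.4]
width: 0.0431
```

Run:
```python
from h import *
S=shot("side");crop(S,150,120,250,210,7,"z30.png");st()
```

```text
clock 17.7
position [0.5535, 0.3933, 0.0361]
contact_force [0.4101, -0.1239, -3.3149]
joint_pos [-42.7964, 38.7434, 4.7817, 92.3363, -3.6721, 48.9489, -46.3813]
width 0.0432
[[0.986, -0.169, 0.004], [-0.169, -0.986, -0.002], [0.004, 0.001, -1.0]]
```

View pics/z30.png

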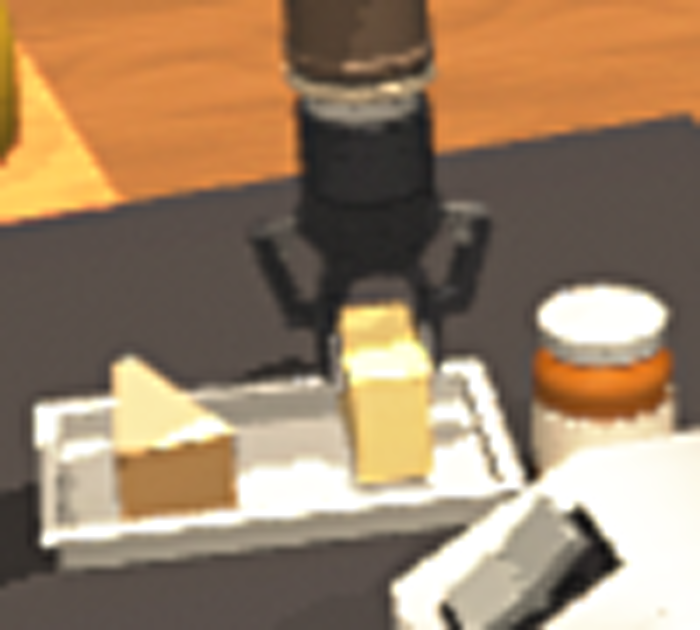

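11 mm left by the numbers. I'll lower slowly until it touches.

carry_out:
  motion:
    - [[0, 0, -0.15, 0, 0, 0], [0, 0, -0.3, 0, 0, 0], [0, 0, -0.36, 0, 0, 0], [0, 0, -0.36, 0, 0, 0]]

```text
clock: 18.2
position: [0.5533, 0.3931, 0.0268]
orientation: [[0.986, -0.169, 0.004], [-0.169, -0.986, -0.002], [0.004, 0.001, -1.0]]
contact_force: [-0.0, 0.3, -3.4]
width: 0.0429
```

carry_out:
  motion:
    - [[0, 0, -0.08, 0, 0, 0], [0, 0, -0.1, 0, 0, 0], [0, 0, -0.1, 0, 0, 0]]

```text
clock: 18.58
position: [0.5535, 0.3934, 0.0252]
orientation: [[0.986, -0.169, 0.004], [-0.169, -0.986, -0.001], [0.004, 0.001, -1.0]]
contact_force: [-1.9, -1.5, 5.7]
width: 0.0431
```

carry_out:
  motion:
    - [[0, 0, 0, 0, 0, 0], [0, 0, 0, 0, 0, 0], [0, 0, 0, 0, 0, 0], [0, 0, 0.4, 0, 0, 0], [0, 0, 1.4, 0, 0, 0], [0, 0, 2.8, 0, 0, 0], [0, 0, 4.5, 0, 0, 0], [0, 0, 6.5, 0, 0, 0], [0, -1, 8.5, 0, 0, 0], [0, -3, 10.0, 0, 0, 0]]
  fingers: 60

```text
clock: 19.82
position: [0.5532, 0.3201, 0.2781]
orientation: [[0.986, -0.165, 0.006], [-0.165, -0.986, 0.001], [0.006, -0.002, -1.0]]
contact_force: [1.1, -0.1, -0.8]
width: 0.0597
```

Run:
```python
from h import *
S=shot("side");crop(S,140,120,260,210,6,"z31.png")
T=shot("top");crop(T,75,130,355,280,2.5,"z32.png");st()
```

```text
clock 19.925
position [0.5574, 0.3128, 0.282]
contact_force [0.517, -1.0526, 0.3922]
joint_pos [-39.1194, 21.8287, 7.3899, 84.997, -2.4808, 72.6828, -41.7093]
width 0.0602
[[0.984, -0.176, 0.013], [-0.176, -0.984, 0.001], [0.013, -0.003, -1.0]]
```

View pics/z31.png

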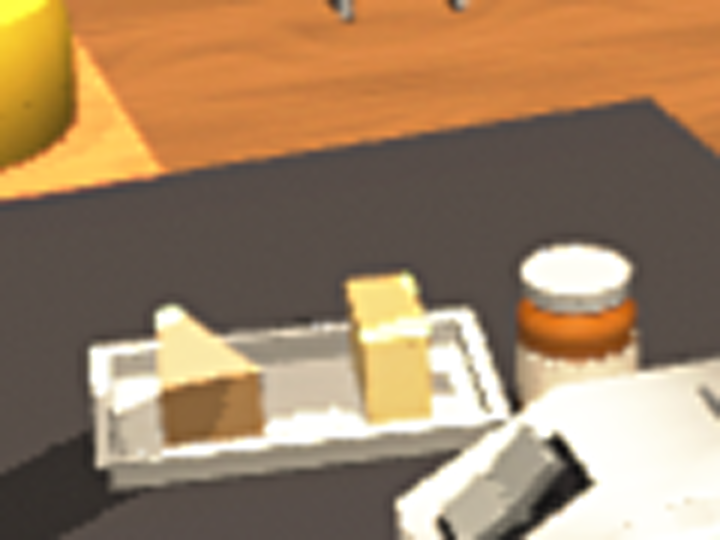

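View pics/z32.png

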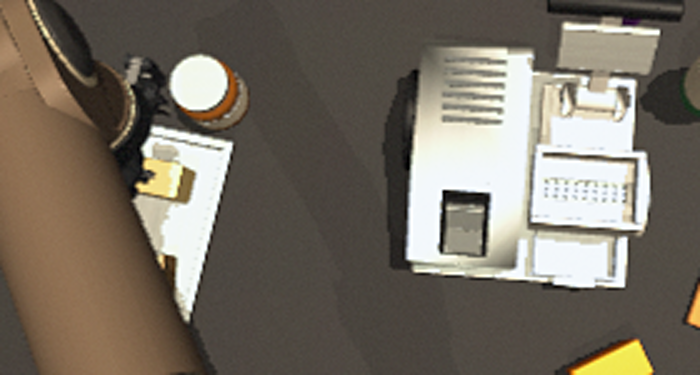

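Run:
```python
from h import *
T=shot("top")
for u,v in((294.2,133.4),(348.2,136.4)): print(ray(T,u,v,.3305))
print(G(136.6,-32,330)); delta(G(137.6,-32,400),tool(4))
```

```text
[ 0.69722124 -0.08717649  0.3305    ]
[ 0.69221845 -0.22318568  0.3305    ]
[ 0.70532995 -0.11728716  0.33      ]
shift [  6.02 -17.32   4.82] rot [-0.05 -0.34  0.71] clock 19.975
```

carry_out:
  motion:
    - [[0, -1.0, 2.0, 0, 0, 0.1], [0.4, -3.0, 4.0, 0, 0, 0.2], [1.0, -5.0, 5.0, 0, -0.1, 0.3], [1.7, -7.3, 5.5, 0, -0.1, 0.4], [2.4, -9.6, 5.5, 0, -0.2, 0.5], [3.2, -11.9, 5.5, 0, -0.3, 0.6], [4.0, -14.0, 5.5, 0, -0.3, 0.7], [5.0, -16.0, 5.5, 0, -0.3, 0.7], [5.8, -17.3, 5.2, 0, -0.3, 0.7], [5.8, -17.3, 4.8, 0, -0.3, 0.7], [5.8, -17.3, 4.8, 0, -0.3, 0.7]]

```text
clock: 21.35
position: [0.7006, -0.1151, 0.3975]
orientation: [[0.997, -0.051, 0.059], [-0.051, -0.999, 0.007], [0.059, -0.01, -0.998]]
contact_force: [-0.1, -0.1, 0.3]
width: 0.0599
```

Run:
```python
from h import *
S=shot("side");crop(S,235,40,355,190,5,"z33.png")
T=shot("top");crop(T,265,90,365,190,6,"z34.png");st();print(proj(S,G(136.6,-68,330))*5-[235*5,200],proj(S,G(136.6,-32,330))*5-[235*5,200])
delta(G(137.6,-32,400),tool(4))
```

```text
clock 21.45
position [0.7008, -0.1147, 0.3995]
contact_force [0.3104, -0.6667, -0.185]
joint_pos [-4.4369, 26.2669, 17.3545, 64.4605, -8.6552, 86.9062, 8.335]
width 0.0599
[[0.997, -0.05, 0.062], [-0.05, -0.999, 0.007], [0.062, -0.01, -0.998]]
[403.85333874 595.92605818] [370.57583992 569.97961413]
shift [ 0.22 -0.11  0.02] rot [-0.06 -0.04 -0.  ] clock 21.45
```

View pics/z33.png

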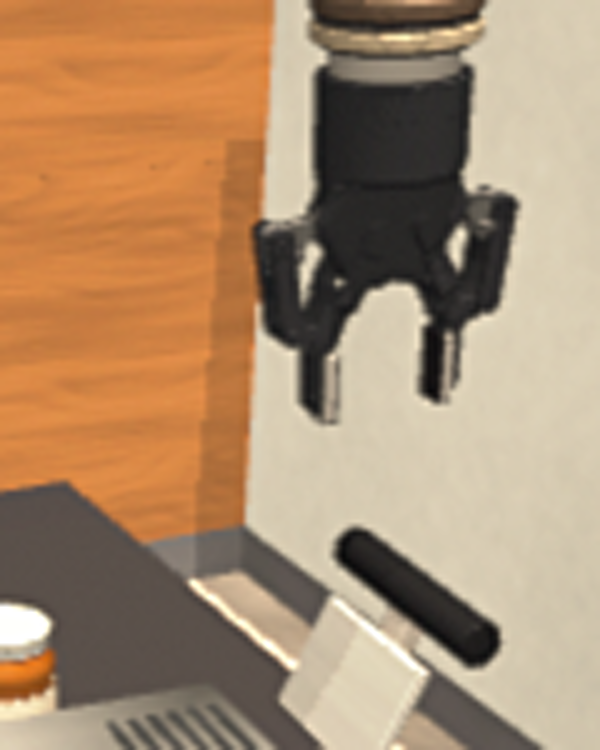

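View pics/z34.png

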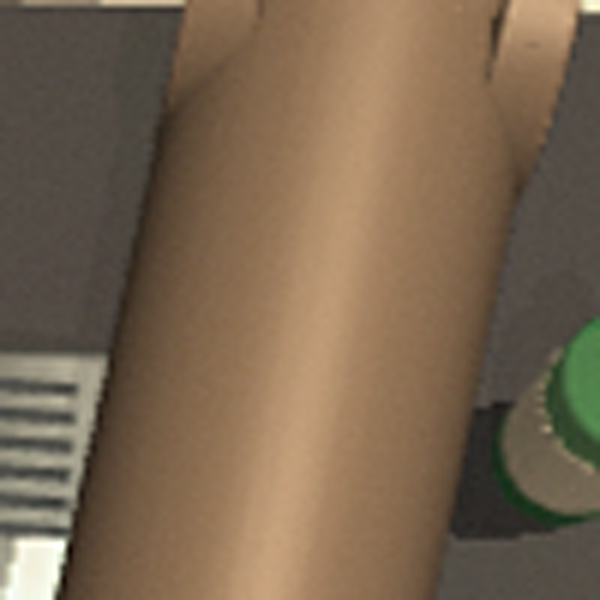

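carry_out:
  motion:
    - [[0.1, -0.1, -1.2, 0, 0, 0], [0.1, -0.1, -2.6, 0, 0, 0], [0.1, -0.1, -3.6, 0, 0, 0], [0.1, -0.1, -4.0, 0, 0, 0], [0.1, -0.1, -4.0, 0, 0, 0]]

```text
clock: 22.08
position: [0.7034, -0.1163, 0.3001]
orientation: [[0.997, -0.049, 0.062], [-0.049, -0.999, 0.007], [0.062, -0.01, -0.998]]
contact_force: [0.5, -0.5, -0.2]
width: 0.0599
```

Run:
```python
from h import *
S=shot("side");crop(S,255,90,355,190,7,"z35.png");st()
```

```text
clock 22.125
position [0.7037, -0.1166, 0.3009]
contact_force [-0.0034, 0.2688, 1.2321]
joint_pos [-4.4788, 27.7023, 16.5365, 74.8733, -8.9266, 75.0275, 9.2513]
width 0.0599
[[0.997, -0.049, 0.064], [-0.049, -0.999, 0.007], [0.063, -0.01, -0.998]]
```

View pics/z35.png

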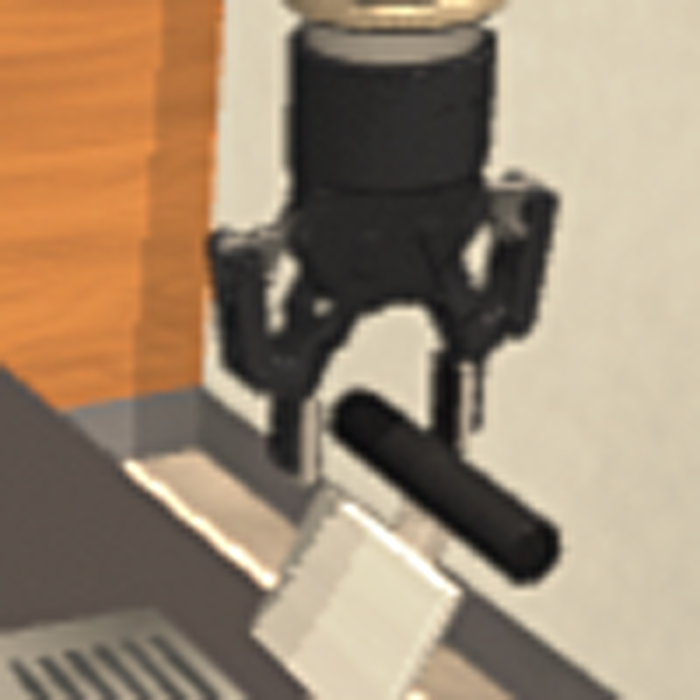

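carry_out:
  motion:
    - [[0, 0, 0, 0, 0, 0], [0, 0, 0, 0, 0, 0], [0, 0, 0, 0, 0, 0], [0, 0, 0, 0, 0, 0]]
  fingers: 15

```text
clock: 22.62
position: [0.705, -0.1166, 0.3028]
orientation: [[0.997, -0.049, 0.068], [-0.049, -0.999, 0.007], [0.067, -0.01, -0.998]]
contact_force: [3.2, 0.5, 6.0]
width: 0.024
```

Run:
```python
from h import *
S=shot("side");crop(S,255,90,355,190,7,"z36.png");st()
for q in [1.9,1.8,1.7,1.6,1.5,1.4,1.3,1.2,1.1,1.0,.9]:
    dx=-160*(np.cos(q)-np.cos(2));dz=160*(np.sin(q)-np.sin(2))
    print(q,np.round([dx*.9988/25,-dx*.05/25,dz/25],2).tolist())
```

```text
clock 22.675
position [0.705, -0.1166, 0.3028]
contact_force [2.4859, 0.6465, 6.9963]
joint_pos [-4.4752, 27.6342, 16.5323, 74.7408, -8.9409, 74.9906, 9.2475]
width 0.0239
[[0.997, -0.049, 0.068], [-0.049, -0.999, 0.007], [0.067, -0.01, -0.998]]
1.9 [-0.59, 0.03, 0.24]
1.8 [-1.21, 0.06, 0.41]
1.7 [-1.84, 0.09, 0.53]
1.6 [-2.47, 0.12, 0.58]
1.5 [-3.11, 0.16, 0.56]
1.4 [-3.75, 0.19, 0.49]
1.3 [-4.37, 0.22, 0.35]
1.2 [-4.98, 0.25, 0.15]
1.1 [-5.56, 0.28, -0.12]
1.0 [-6.11, 0.31, -0.43]
0.9 [-6.63, 0.33, -0.81]
```

View pics/z36.png

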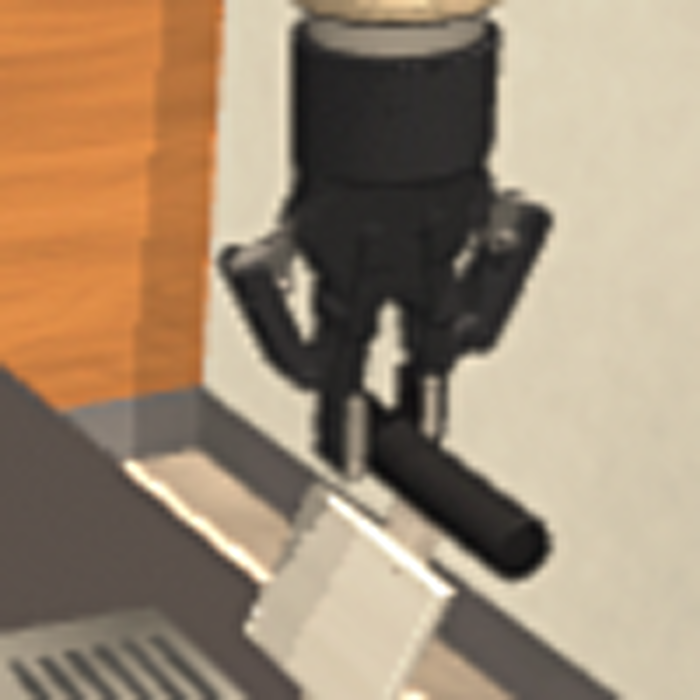

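carry_out:
  motion:
    - [[-0.3, 0, 0.15, 0, 0, 0], [-0.6, 0, 0.25, 0, 0, 0], [-1.2, 0.05, 0.4, 0, 0, 0], [-1.85, 0.1, 0.55, 0, 0, 0], [-2.5, 0.1, 0.6, 0, 0, 0], [-3.1, 0.15, 0.55, 0, 0, 0], [-3.1, 0.15, 0.55, 0, 0, 0]]

```text
clock: 23.55
position: [0.628, -0.1128, 0.3204]
orientation: [[0.996, -0.048, 0.074], [-0.049, -0.999, 0.007], [0.074, -0.011, -0.997]]
contact_force: [2.0, 0.5, 12.6]
width: 0.0236
```

Run:
```python
from h import *
st()
for q0 in(1.5,1.45,):
  for q in [1.4,1.3,1.2,1.1,1.0,.9,.8,.7,.6]:
    dx=-160*(np.cos(q)-np.cos(q0));dz=160*(np.sin(q)-np.sin(q0))
    print(q,np.round([dx*.9988/25,-dx*.05/25,dz/25],2).tolist())
```

```text
clock 23.55
position [0.628, -0.1128, 0.3204]
contact_force [1.9856, 0.4917, 12.5523]
joint_pos [-5.9808, 18.5391, 16.7245, 85.4927, -6.6757, 72.6658, 8.6971]
width 0.0236
[[0.996, -0.048, 0.074], [-0.049, -0.999, 0.007], [0.074, -0.011, -0.997]]
1.4 [-0.63, 0.03, -0.08]
1.3 [-1.26, 0.06, -0.22]
1.2 [-1.86, 0.09, -0.42]
1.1 [-2.45, 0.12, -0.68]
1.0 [-3.0, 0.15, -1.0]
0.9 [-3.52, 0.18, -1.37]
0.8 [-4.0, 0.2, -1.79]
0.7 [-4.44, 0.22, -2.26]
0.6 [-4.82, 0.24, -2.77]
1.4 [-0.32, 0.02, -0.05]
1.3 [-0.94, 0.05, -0.19]
1.2 [-1.55, 0.08, -0.39]
1.1 [-2.13, 0.11, -0.65]
1.0 [-2.68, 0.13, -0.97]
0.9 [-3.2, 0.16, -1.34]
0.8 [-3.68, 0.18, -1.76]
0.7 [-4.12, 0.21, -2.23]
0.6 [-4.51, 0.23, -2.74]
```

carry_out:
  motion:
    - [[-0.35, 0, -0.02, 0, 0, 0], [-0.9, 0.05, -0.12, 0, 0, 0], [-1.5, 0.05, -0.3, 0, 0, 0], [-2.1, 0.1, -0.5, 0, 0, 0], [-2.6, 0.1, -0.75, 0, 0, 0], [-3.0, 0.15, -1.0, 0, 0, 0], [-3.0, 0.15, -1.0, 0, 0, 0]]

```text
clock: 24.42
position: [0.551, -0.1083, 0.2956]
orientation: [[0.996, -0.05, 0.072], [-0.051, -0.999, 0.009], [0.072, -0.013, -0.997]]
contact_force: [-2.9, 3.3, 6.4]
width: 0.0232
```

Run:
```python
from h import *
S=shot("side");crop(S,205,90,325,230,5,"z37.png");st()
for q in [.9,.8,.7,.6,.5,.4,.3,.2,.1,.05]:
    q0=1.0
    dx=-160*(np.cos(q)-np.cos(q0));dz=160*(np.sin(q)-np.sin(q0))
    print(q,np.round([dx*.9988/25,-dx*.05/25,dz/25],2).tolist())
```

```text
clock 24.475
position [0.5511, -0.1083, 0.2957]
contact_force [-4.9885, 3.9413, 7.9911]
joint_pos [-6.921, 11.141, 16.4126, 98.0427, -4.6715, 67.325, 7.8342]
width 0.0232
[[0.996, -0.05, 0.072], [-0.051, -0.999, 0.009], [0.071, -0.013, -0.997]]
0.9 [-0.52, 0.03, -0.37]
0.8 [-1.0, 0.05, -0.79]
0.7 [-1.44, 0.07, -1.26]
0.6 [-1.82, 0.09, -1.77]
0.5 [-2.16, 0.11, -2.32]
0.4 [-2.43, 0.12, -2.89]
0.3 [-2.65, 0.13, -3.49]
0.2 [-2.81, 0.14, -4.11]
0.1 [-2.91, 0.15, -4.75]
0.05 [-2.93, 0.15, -5.07]
```

View pics/z37.png

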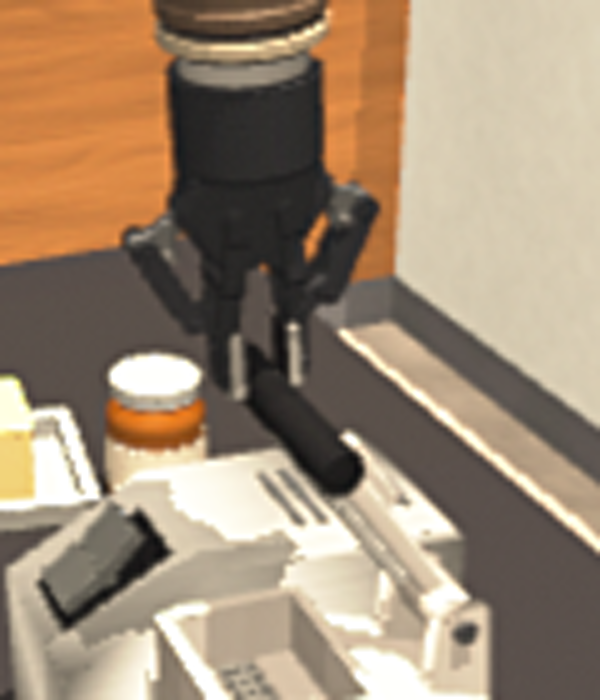

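carry_out:
  motion:
    - [[-0.3, 0, -0.2, 0, 0, 0], [-0.75, 0.05, -0.55, 0, 0, 0], [-1.2, 0.05, -1.0, 0, 0, 0], [-1.6, 0.1, -1.5, 0, 0, 0], [-2.0, 0.1, -2.0, 0, 0, 0], [-2.3, 0.1, -2.6, 0, 0, 0], [-2.55, 0.1, -3.2, 0, 0, 0], [-2.65, 0.15, -3.5, 0, 0, 0], [-2.65, 0.15, -3.5, 0, 0, 0]]

```text
clock: 25.6
position: [0.4847, -0.1045, 0.2077]
orientation: [[0.996, -0.05, 0.071], [-0.051, -0.999, 0.009], [0.071, -0.013, -0.997]]
contact_force: [0.3, -1.3, -0.2]
width: 0.0149
```

Run:
```python
from h import *
S=shot("side");crop(S,185,120,305,240,6,"z38.png");st()
```

```text
clock 25.65
position [0.4852, -0.1046, 0.2082]
contact_force [0.4307, -0.8244, 0.5714]
joint_pos [-6.7078, 8.5361, 15.8051, 113.3264, -4.2648, 54.524, 8.3041]
width 0.015
[[0.996, -0.05, 0.072], [-0.051, -0.999, 0.009], [0.071, -0.013, -0.997]]
```

View pics/z38.png

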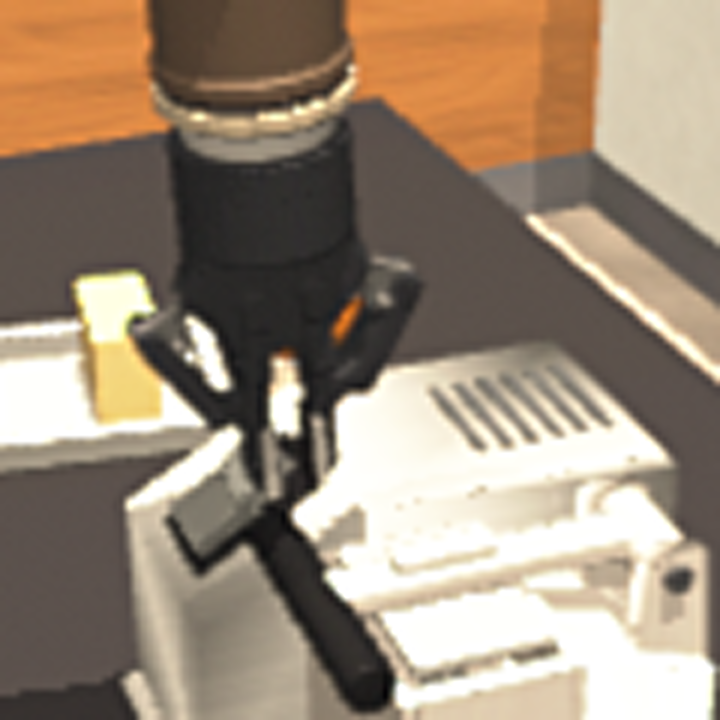

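carry_out:
  motion:
    - [[0, 0, 0.6, 0, 0, 0], [0, 0, 2.0, 0, 0, 0], [0, 0, 4.0, 0, 0, 0], [0, 1.5, 5.5, 0, 0, 0], [-0.2, 3.5, 6.0, 0, 0, 0.3], [-0.5, 5.5, 6.0, 0, 0, 0.6], [-1.0, 7.7, 6.0, 0, 0, 1.0], [-1.5, 9.8, 6.0, 0, 0, 1.4], [-1.8, 11.5, 6.0, 0, 0, 1.7], [-1.8, 11.5, 6.0, 0, 0, 1.7]]

```text
clock: 26.9
position: [0.4394, 0.1864, 0.3597]
orientation: [[0.966, 0.25, 0.067], [0.249, -0.968, 0.032], [0.073, -0.014, -0.997]]
contact_force: [0.4, -1.5, -0.5]
width: 0.015
```

Run:
```python
from h import *
S=shot("side");crop(S,190,165,330,290,5,"z39.png")
T=shot("top","top_end.png");crop(T,225,135,350,255,6,"z40.png");st()
for q in(0,.05,.1):
  print(q,[((proj(S,G(70-160*np.cos(q),y,185+160*np.sin(q)))+.5-[190,165])*5).astype(int).tolist() for y in(-136,0)],[((proj(T,G(70-160*np.cos(q),y,185+160*np.sin(q)))+.5-[225,135])*6).astype(int).tolist() for y in(-136,0)])
```

```text
clock 27.0
position [0.4405, 0.1827, 0.3593]
contact_force [-0.2349, -0.835, -0.1502]
joint_pos [-26.6945, 0.4991, -1.9362, 101.0529, 0.3877, 74.2232, -14.6267]
width 0.015
[[0.967, 0.244, 0.068], [0.242, -0.97, 0.03], [0.073, -0.012, -0.997]]
0 [[278, 356], [193, 220]] [[657, 554], [363, 533]]
0.05 [[278, 343], [193, 208]] [[659, 553], [364, 531]]
0.1 [[280, 330], [193, 196]] [[662, 550], [365, 528]]
```

View pics/z39.png

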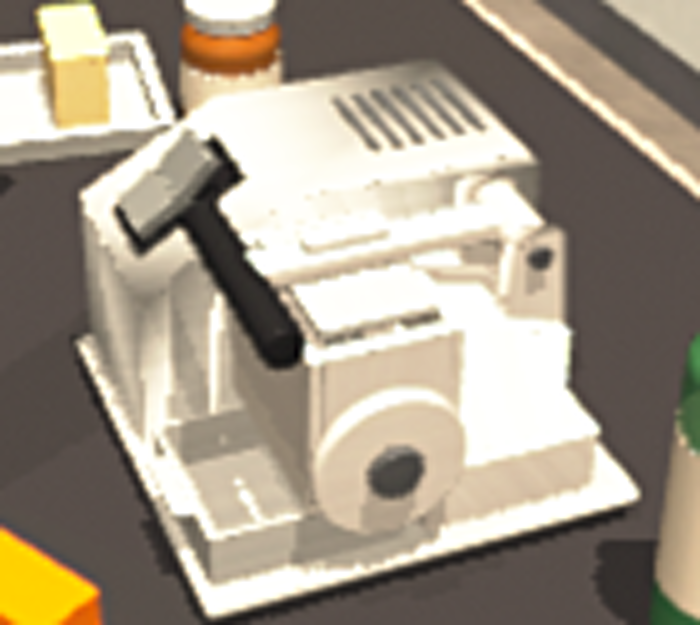

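View pics/z40.png

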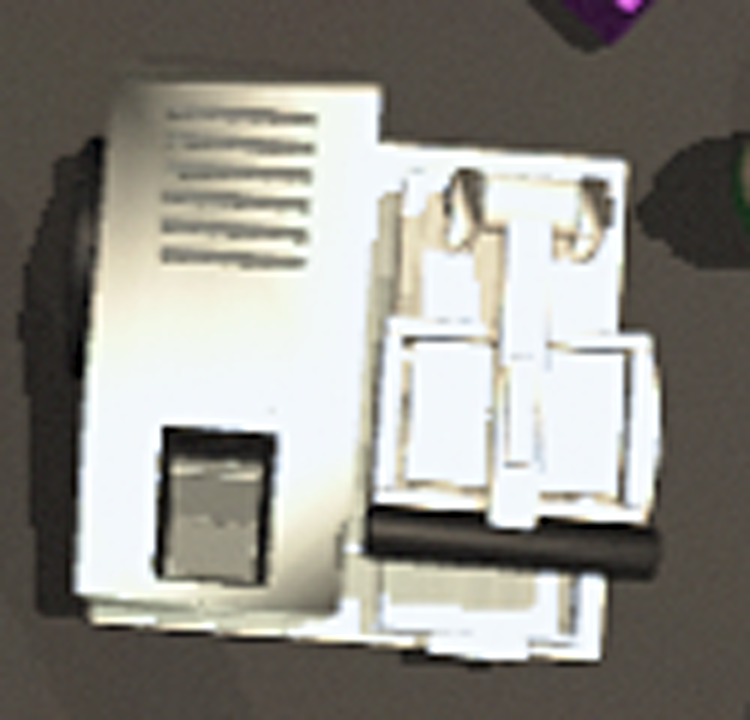

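View pics/top_end.png

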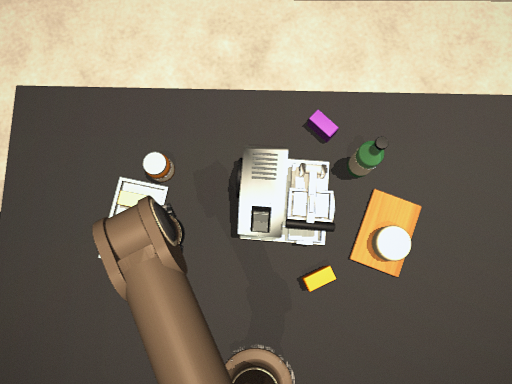

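Run:
```python
from h import *
S=shot("side");crop(S,220,190,310,260,8,"z41.png");crop(S,140,130,240,215,7,"z42.png")
```

```text
(no output)
```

View pics/z41.png

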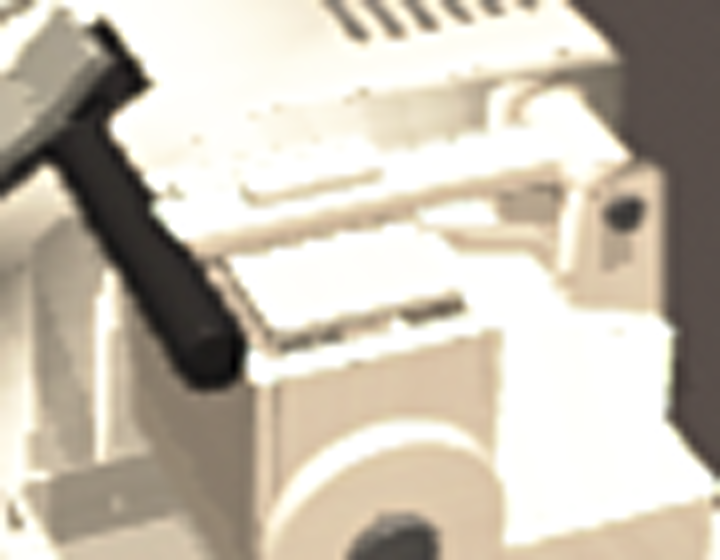

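View pics/z42.png

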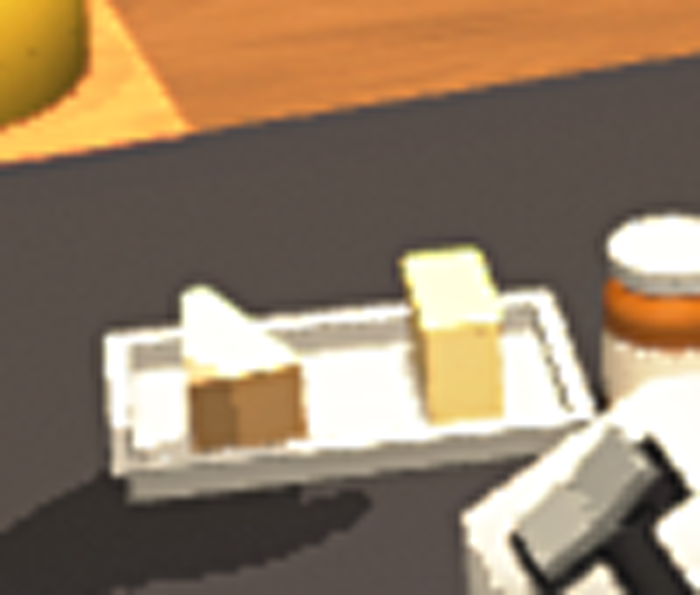

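The plate lies level in the empty mouth at (350,290), the rocker's front half is in, and the block stands flat on the pan bottom at (460,340) beside the wedge. Handing in.

Run:
```python
from station import robot
print(robot.close_job(), robot.get_obs()["clock"])
```

```text
the job is handed in; nothing more can be done
the job is handed in; nothing more can be done
```

All the steps are done in the order asked, and the job was handed in at about 27 s of the 72 s.

- **Switch:** I pressed the front half of the rocker with closed fingers until it snapped to off. It still reads as off in the last pictures.
- **Press arm up:** I carried it by its grip to about 1.9 rad and let go. It then rested on its back stop by itself.
- **Cheese block:** I gripped it across its 44 mm width and lowered it until the force showed contact with the pan bottom. After release it stands flat beside the wedge, which was not touched.
- **Press arm down:** I swung it back over, and the last pictures show the plate level in the empty mouth, with the grip within about 0.05 rad of fully down.
- **Other objects:** the board, round cheese, bottle and jar look unmoved. The pan was partly hidden in the last top view, but looks unmoved in the side view. The robot ended clear of everything.

These did not go to plan or disagreed:

- **Fingertip position:** the fingertips appeared roughly 25–30 mm farther back than the tool description says, in the pictures and at first contact. I steered by pictures and force instead.
- **Grip slip:** on the last part of the downswing the grip bar slipped out of my shallow grasp somewhere between 1.0 and 0.3 rad, so the arm fell the rest of the way by its own weight.
- **Side camera:** it showed the grater about 2 pixels off from my fit to the top view.

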